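# Charge the spring feeder with two cuvette cartons

## Task

Load the spring feeder: lay the two small white cuvette cartons flat into its open top, one upon the other, and press them down against the spring until the two catches snap shut over the upper carton, so that both stay down when you let go. The height of the catches is set differently each time, so press by feel, gently and without crushing the cartons against the stop, and leave the beaker, the vial and the timer where they stand.

Things in the scene. Friction and masses are not known exactly. Their poses are not given: they have to be found in the camera images.
- carton_a: one of two equal white cuvette cartons, 46 mm (own x) by 85 mm (own y) by 22 mm high, about 60 g; origin at the centre of its underside, z up. At the start it lies flat on the bench. Grasp across the 46 mm side. Either carton may go in first, either way round.
- carton_b: the other, equal carton; origin at the centre of its underside
- feeder: fixed spring feeder: an upright white rectangular shaft on a grey base 112 x 150 mm; origin at the centre of its underside on the bench, z up. Shaft inside 49 mm (own x) by 88 mm (own y), walls 4 mm: a carton fits with its x along the feeder's x, either way round, 1.5 and 2 mm free at each side. Either carton may be first; press them one by one or both at once.
- feeder_mouth (a point): centre of the mouth on the shaft's axis, 135 mm above the bench, where the straight walls end; lips above flare outward by 5 mm and reach 142 mm. Axes as the feeder's. With both cartons in, a stiff rubber stop (about 12 N per mm) is met 3 mm lower than where the catches close over the upper one; an unlatched stack is pushed up again by the spring.
- lifter_plate (a joint): how far the plate in the shaft that carries the cartons is pressed down (m). At 0 (start) it is 11 mm below the mouth, so a first carton stands 11 mm out. Spring: 3 N at 0, plus 1.5 N per 10 mm; catches and friction add up to 7 N, so it takes under 22 N until the stiff stop. Reads 0.053 to 0.073 with both cartons latched, 0.031 to 0.051 with one.
- catch_left (a joint): how far the steel catch at the feeder's own +y end is pushed outward (m): 0 closed, 0.003 to 0.007 while a carton passes. Its nose stands 7 mm into the shaft, sloped above, flat below; it yields to a carton pressed down and springs back over its top. Its underside is 20 to 40 mm below the mouth, unknown in each run, the same for both catches.
- catch_right (a joint): the same for the equal catch at the feeder's own -y end (m): 0 closed
- beaker: bystander: glass beaker 53 mm wide, 70 mm high; origin at the centre of its underside
- vial_a: bystander: glass vial with a black cap, 29 mm wide, 64 mm high; origin at the centre of its underside
- timer: bystander: small white bench timer, 31 x 66 x 58 mm; origin at the centre of its underside
- notch_front (a point): foot of the finger notch in the long wall that faces the feeder's own -x, 28 mm below the mouth. Both long walls have such a notch, 46 mm wide, in the middle, up to the top: room for fingers that hold a carton across its 46 mm. Deeper down only closed fingers pushing on the carton's top fit.

How it is judged:
By the outcome, as a careful person would: the job done as asked, in the order asked, and still so for the second after the job is handed in, with the robot touching nothing.
It also fails if it takes over 64 s, if anything falls off the work surface, if the arm or the gripper's body presses on something with over 40 N, if the wrist force passes 120 N, or if a joint passes its speed limit or range.

## Robot

A 6-joint arm with a two-finger parallel gripper is mounted at the origin on a cart in front of the work surface, level with it; the furniture and walls round the work are solid. World frame = base frame: x ahead of the robot, y to its left, z up, the work surface at z = 0. Lengths are in m, angles in degrees, forces in N, time in s.
With the tool pointing down it reaches from about 0.25 to 0.725 m from the base axis. Payload 9.7 kg.
Tool frame: the origin (TCP) lies at the very end of the fingers, on their centre line; the grasp point (between the pads) lies 19 mm behind it; z points along the fingers, y is the line along which they close (so a half turn about z gives the same grasp; the last joint's range is limited). The gripper opens to 85 mm and grips with 20 to 120 N. Pads are 22 mm wide; open, the fingers measure 114 mm over their backs; the gripper's body (76 mm by 85 mm) begins 54 mm behind the grasp point. The pads swing forward as they close: fully open they stand 13 mm farther back than shut.
Start: joints at [74.714, 4.979, 10.078, 95.1, 0, 90], TCP at [0.145, 0.531, 0.231] pointing down, gripper open.
Joint ranges: [-179.16, 179.16], [-48.56, 103.87], [-65.8, 70.77], [-126.05, 130.52], [-82.76, 87.17], [-180, 180]. Speed limits (degrees/s): [127.2, 127.2, 147.25, 180, 180, 180].

## Interface

Orientations are given as [roll, pitch, yaw] about the fixed x, y, z axes, in that order (R = Rz(yaw) Ry(pitch) Rx(roll)).
In Python, from workcell import bot gives the robot as it stands.
- The arm moves only by the tool arm_command, never from a script. Its argument "series" is a list of rows, each a list of 4 numbers: the shift along the tool's x, y, z in m, then the turn about the tool's z in rad. A call has exactly 5 rows; each row is the pose to reach, as a shift and turn from the pose commanded when the call began, along the tool's axes at that moment; what a row does not reach only later rows make up. A row lasts 1/10 s, in which the tool goes at most 50 mm and 8.59 degrees, less where a joint would pass 70% of its speed; a pose out of reach is approached as far as the arm can. A call with a gripper value outside its range is refused whole. "hand" is the finger opening in m, from 0 to 0.0854, set as the call begins (left out, the last holds). The fingers move at their own pace and stop on an object; "grip_force" is the grip in N (left out, the last holds). Time passes only in rows, so rows that repeat a pose let the fingers close, or fill a call up. It gives the time, the measured TCP pose, the force, the opening and the grip force at its end, in the units of the state.
- bot.get_obs(): the state, without advancing time (a new reading comes with each control period).
- bot.camera(name): name is "scene" or "top"; returns a dict with "color" (384x512x3 uint8, blue, green, red), "camera_matrix" (3x3 intrinsics, pixels), "xyz" and "orientation" of the camera in the world. Camera axes: x right, y up, looking along -z (the intrinsics and any distortion apply to the point x, -y, -z); pixel columns grow to the right and rows downward; lengths in m; the calibration is good to about 2 mm. A picture is of the moment at which its call begins. There is no depth.
- bot.job_done(): hands the job in; it is judged then, once.
Trained networks look in the newest picture that a camera, given by its name, has taken for a name from the list of things; names that differ only in an ending like _2 or _b are one class to them, and where a whole thing is asked for, a point or a joint stands for the part that bears it (a point fixed in the world has none). Each returns a list of dicts, best first, with "confidence" (0 to 1); they miss things now and then, are a little off and sometimes report something else, mostly with a low value. They report only what shows in the picture. A call takes as long as a camera call.
- bot.find_in(camera, target): "location" ([column, row] in pixels, amid what is visible of it).
- bot.mark_of(camera, target): "location" ([column, row] in pixels: a listed point, or the origin of a listed thing).
The state is a dict: "time": time; "q": joint angles; "qd": joint speeds; "joint_efforts": joint torques, N m; "ee_pos": TCP position; "tcp_rot": TCP orientation; "wrist_force": force on the tool from outside, world axes, zero at the start; "torque": the same for the moment, N m; "opening": finger opening in m; "grasp_force": force on a finger pad.
Only numpy, scipy, OpenCV 4.12 (cv2) and the standard library are available. Lean on these libraries where they do the work, as an engineer would, in place of code of your own. Each camera call takes 0.05 s, during which the arm holds its last target. There are 200 camera calls.

## Working session

There is one attempt and no reset: what is moved stays moved. The work goes in short steps, Python scripts to look and compute and a tool call to move; the robot and the scene stay as the last step left them, time stands still between calls to the robot, and variables do not carry over. Pictures are saved under pics/ and viewed, at most 10 in all, crops included, and the job is handed in when it is done.

Besides the shell and the picture viewer there is one more tool, called after ">>>" by a JSON object that holds its "api" and its "payload", one argument or row to a line. arm_command: Moves the arm, as the interface text tells. Its arguments: {"type":"object","properties":{"series":{"type":"array"},"hand":{"type":"number"},"grip_force":{"type":"number"}},"required":["series"]}

```bash
ls; mkdir -p pics; python3 - <<'E'
from workcell import bot
import cv2,json
import numpy as np
o=bot.get_obs(); print(o)
for n in("scene","top"):
    c=bot.camera(n); cv2.imwrite(f"pics/{n}0.png",c["color"])
    print(n,{k:np.round(c[k],4).tolist() for k in c if k!="color"})
    for t in ["carton_a","feeder","feeder_mouth","notch_front","catch_left","catch_right","beaker","vial_a","timer"]:
        print(t,"F",[(np.round(d["location"],1).tolist(),round(d["confidence"],2)) for d in bot.find_in(n,t)][:3],"M",[(np.round(d["location"],1).tolist(),round(d["confidence"],2)) for d in bot.mark_of(n,t)][:3])
print(bot.get_obs()["time"])
E
```

```text
pics
{'time': 0.0, 'q': array([ 7.47130825e+01,  5.01019989e+00,  1.00334144e+01,  9.50999274e+01,
       -1.69348268e-04,  9.00000030e+01]), 'qd': array([-0.08876693,  0.07431867, -0.06892473, -0.0263324 , -0.05426577,
       -0.02009359]), 'joint_efforts': array([ 1.32431713e-03, -5.20384920e+01,  4.64807296e+01,  1.61615212e-02,
       -7.96650255e-06,  2.49581412e-06]), 'ee_pos': array([0.14494668, 0.53030836, 0.2305824 ]), 'tcp_rot': array([-1.79923287e+02,  1.69352070e-04,  1.64713080e+02]), 'wrist_force': array([-0.20143492,  0.05532832, -0.72800135]), 'torque': array([-0.01149964,  0.04057259,  0.04373669]), 'grasp_force': 0.0, 'opening': 0.08537490176474687}
scene {'camera_matrix': [[357.7314, 0.0, 256.3825], [0.0, 357.7314, 186.3972], [0.0, 0.0, 1.0]], 'xyz': [0.1955, 0.4351, 0.4819], 'orientation': [63.2212, 0.092, -148.6099]}
carton_a F [([296.2, 194.5], 0.94), ([342.4, 204.1], 0.77), ([225.3, 201.5], 0.68)] M [([295.6, 196.1], 0.98), ([343.0, 205.2], 0.76)]
feeder F [([224.8, 200.1], 0.72), ([256.5, 233.1], 0.64)] M [([253.5, 247.7], 0.66)]
feeder_mouth F [([254.5, 230.4], 0.93)] M [([252.2, 194.5], 0.97)]
notch_front F [([258.1, 235.5], 0.94)] M [([267.2, 208.6], 0.78), ([173.6, 243.5], 0.62)]Traceback (most recent call last):
  File "<stdin>", line 9, in <module>
ValueError: it knows: beaker, carton, feeder, feeder_mouth, notch_front, timer, vial
```

```bash
python3 - <<'E'
from workcell import bot
import cv2
import numpy as np
n="top"
c=bot.camera(n); cv2.imwrite(f"pics/{n}0.png",c["color"])
print(n,{k:np.round(c[k],4).tolist() for k in c if k!="color"})
for t in ["carton_a","feeder","feeder_mouth","notch_front","beaker","vial_a","timer"]:
    print(t,"F",[(np.round(d["location"],1).tolist(),round(d["confidence"],2)) for d in bot.find_in(n,t)][:3],"M",[(np.round(d["location"],1).tolist(),round(d["confidence"],2)) for d in bot.mark_of(n,t)][:3])
print(bot.get_obs()["time"])
a=cv2.imread("pics/scene0.png")
cv2.imwrite("pics/s0.png",cv2.resize(a[100:350,90:423],None,fx=2.4,fy=2.4,interpolation=cv2.INTER_CUBIC))
E
```

```text
top {'camera_matrix': [[392.7765, 0.0, 251.8562], [0.0, 392.7765, 193.8195], [0.0, 0.0, 1.0]], 'xyz': [0.4327, -0.2251, 0.937], 'orientation': [9.1321, 0.594, -89.4317]}
carton_a F [([203.9, 205.5], 0.7), ([327.3, 195.0], 0.66)] M [([329.1, 258.2], 0.97), ([327.8, 196.4], 0.8)]
feeder F [([210.4, 211.1], 0.95)] M [([210.6, 211.1], 0.94)]
feeder_mouth F [([213.4, 215.0], 0.83)] M [([203.6, 206.4], 0.82)]
notch_front F [([209.3, 210.7], 0.75), ([327.6, 257.5], 0.2)] M [([205.0, 216.0], 0.86)]
beaker F [([243.9, 152.9], 0.9), ([203.9, 206.6], 0.19)] M [([246.3, 161.6], 0.84)]
vial_a F [([170.3, 146.2], 0.55)] M [([176.5, 146.4], 0.76)]
timer F [([284.0, 135.0], 0.91)] M [([284.1, 138.3], 0.91)]
1.25
```

View pics/top0.png

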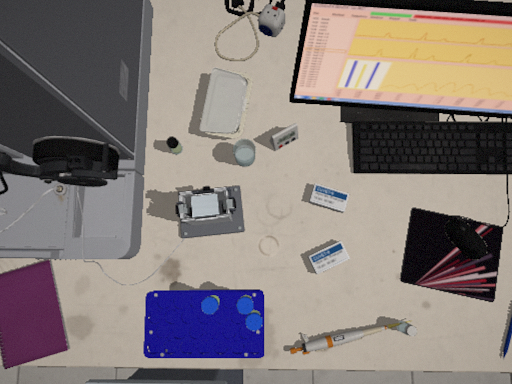

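View pics/s0.png

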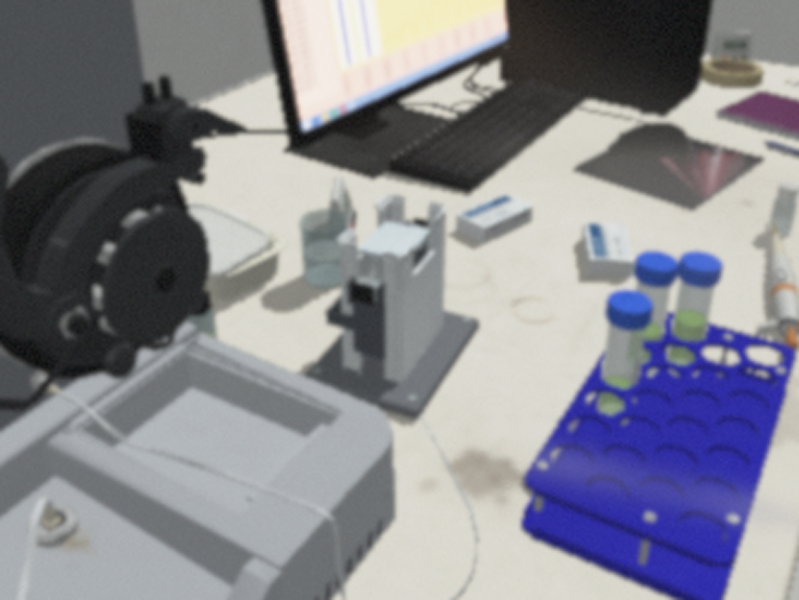

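```bash
cat > h.py <<'E'
import numpy as np, cv2
from scipy.spatial.transform import Rotation as R
def cam(c):
    return np.array(c["camera_matrix"]),np.array(c["xyz"]),R.from_euler("xyz",c["orientation"],degrees=True).as_matrix()@np.diag([1,-1,-1])
def proj(C,p):
    K,t,M=C; q=(np.atleast_2d(p)-t)@M@K.T; return q[:,:2]/q[:,2:]
def unproj(C,uv,z):
    K,t,M=C; uv=np.atleast_2d(uv); d=np.c_[uv,np.ones(len(uv))]@np.linalg.inv(K).T@M.T
    return t+d*((z-t[2])/d[:,2])[:,None]
E
python3 - <<'E'
from workcell import bot
from h import *
c=bot.camera("top"); C=cam(c); a=c["color"]; np.savez("pics/top.npz",**{k:np.array(c[k]) for k in c})
for n,uv,z in [("A",(329,258),0.022),("B",(328,196.4),.022),("feeder",(210.6,211),0),("mouth",(203.6,206.4),.135),("notch",(205,216),.107),("beaker",(246.3,161.6),0),("vial",(176.5,146.4),0),("timer",(284,138.3),0)]: print(n,unproj(C,uv,z).round(4))
s=bot.camera("scene");S=cam(s)
for n,uv,z in [("mouth",(252.2,194.5),.135),("feeder",(253.5,247.7),0),("cA",(295.6,196.1),0),("cB",(343,205.2),0),("notch",(267.2,208.6),.107)]: print("s",n,unproj(S,uv,z).round(4))
f=cv2.resize(a[178:242,170:250],None,fx=7,fy=7,interpolation=cv2.INTER_CUBIC)
g=cv2.resize(a[175:280,300:357],None,fx=5,fy=5,interpolation=cv2.INTER_CUBIC)
o=np.zeros((600,800,3),np.uint8); o[:448,:560]=f[:448,:560]; o[:525,560:800]=g[:525,22:262]
cv2.imwrite("pics/z0.png",o)
E
```

```text
A [[ 0.432  -0.3926  0.022 ]]
B [[ 0.575  -0.3933  0.022 ]]
feeder [[ 0.5406 -0.1152  0.    ]]
mouth [[ 0.5345 -0.1163  0.135 ]]
notch [[ 0.5175 -0.1161  0.107 ]]
beaker [[ 0.663  -0.1994  0.    ]]
vial [[ 0.7003 -0.0266  0.    ]]
timer [[ 0.7228 -0.2919  0.    ]]
s mouth [[ 0.542  -0.1152  0.135 ]]
s feeder [[ 0.5408 -0.1169  0.    ]]
s cA [[ 0.5665 -0.385   0.    ]]
s cB [[ 0.4342 -0.4045  0.    ]]
s notch [[ 0.5105 -0.1231  0.107 ]]
```

View pics/z0.png

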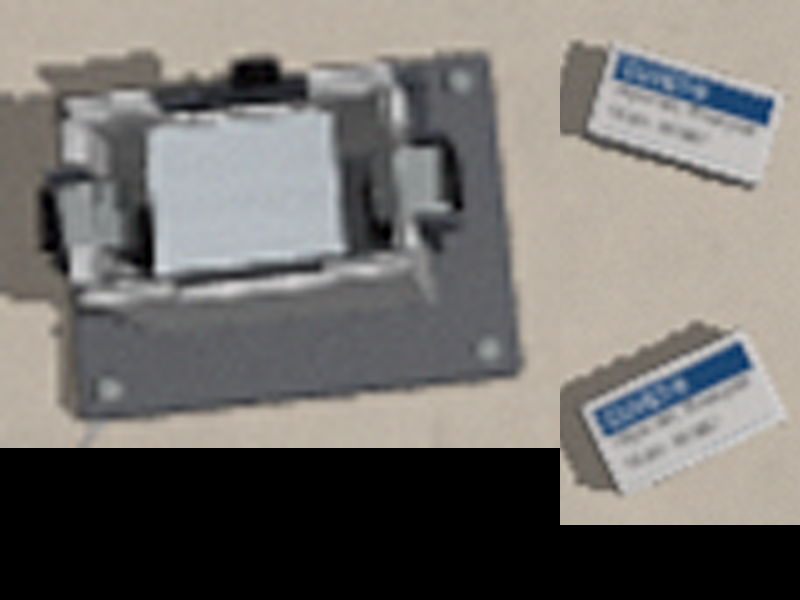

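```bash
cat > fit.py <<'E'
from h import *
from scipy.optimize import least_squares
d=np.load("pics/top.npz"); C=cam(d)
S=cam(dict(camera_matrix=[[357.7314,0,256.3825],[0,357.7314,186.3972],[0,0,1]],xyz=[.1955,.4351,.4819],orientation=[63.2212,.092,-148.6099]))
def box(p,w,l,z):
    c,s=np.cos(p[2]),np.sin(p[2]); q=np.array([[w,l],[w,-l],[-w,-l],[-w,l]])/2
    return np.c_[q@np.array([[c,s],[-s,c]])+p[:2],np.full(4,z)]
def px(u,v,o,s): return (np.array([u,v])+.5)/s-.5+o
def carton(uv,p0):
    uv=np.array([px(u-560+22,v,(300,175),5) for u,v in uv])
    r=least_squares(lambda p:(proj(C,box(p,.046,.085,.022))-uv).ravel(),p0)
    print(r.x[:2].round(4),np.degrees(r.x[2]).round(1),r.fun.round(1)); return r.x
E
python3 - <<'E'
from fit import *
# image: right=-y, down=-x ; corner order (+x,+y),(+x,-y),(-x,-y),(-x,+y) = UL,UR,LR,LL
carton([(612,45),(783,95),(760,187),(586,135)],[.575,-.393,0])
carton([(583,408),(745,330),(788,420),(622,495)],[.432,-.3926,0])
T=lambda u,v:px(u,v,(170,178),7)
for hb in (.006,.010,.015):
    uv=np.array([T(488,53),T(522,372),T(80,418)])
    f=lambda p:(proj(C,box(p,.112,.150,hb))[1:]-uv).ravel()
    uv=np.array([T(488,53),T(522,372),T(80,418)])
    r=least_squares(f,[.54,-.116,0]); print(hb,r.x[:2].round(4),np.degrees(r.x[2]).round(1),r.fun.round(1))
    # scene base corners: right(478,320) = (-x,-y)?; 
    q=proj(S,box(r.x,.112,.150,hb)); print("scene pred crop",((q-[90,100])*2.4).round(0).tolist())
for z in(.135,.142):
    q=proj(C,box(r.x,.057+.01*(z>.14),.096+.01*(z>.14),z)); print("top rim",z,((q-[170,178])*7).round().tolist(), "scene",((proj(S,box(r.x,.057,.096,z))-[90,100])*2.4).round().tolist())
E
```

```text
[ 0.5721 -0.3956] -16.2 [-0.3 -0.3  0.4 -0.1  0.1  0.1 -0.3  0.2]
[ 0.4339 -0.3925] 24.8 [-0.7 -0.6  0.1 -0.3  0.4  0.1  0.2  0.7]
0.006 [ 0.5404 -0.1156] 6.4 [ 0.2 -0.5 -0.1  0.3 -0.1  0.2]
scene pred crop [[298.0, 380.0], [374.0, 296.0], [477.0, 323.0], [414.0, 416.0]]
0.01 [ 0.54   -0.1159] 6.4 [ 0.3 -0.6  0.   0.3 -0.3  0.3]
scene pred crop [[298.0, 377.0], [374.0, 293.0], [478.0, 319.0], [415.0, 412.0]]
0.015 [ 0.5395 -0.1164] 6.4 [ 0.4 -0.8  0.1  0.4 -0.5  0.4]
scene pred crop [[299.0, 372.0], [375.0, 289.0], [479.0, 315.0], [415.0, 408.0]]
top rim 0.135 [[67.0, 103.0], [389.0, 70.0], [407.0, 261.0], [81.0, 294.0]] scene [[336.0, 245.0], [387.0, 198.0], [444.0, 210.0], [399.0, 260.0]]
top rim 0.142 [[44.0, 85.0], [403.0, 48.0], [424.0, 274.0], [60.0, 311.0]] scene [[336.0, 238.0], [387.0, 192.0], [445.0, 203.0], [399.0, 252.0]]
```

```bash
cat >> h.py <<'E'
def to(o,x,y,z,psi,q=0):
    p=np.radians(o["tcp_rot"][2]); d=np.array([x,y,z])-o["ee_pos"]
    t=(o["tcp_rot"][2]-psi+180)%360-180
    print("shift",np.round([d[0]*np.cos(p)+d[1]*np.sin(p),d[0]*np.sin(p)-d[1]*np.cos(p),-d[2],np.radians(t)],4))
def st(o):
    print("t",round(o["time"],2),"tcp",np.round(o["ee_pos"],4),"rot",np.round(o["tcp_rot"],2),"F",np.round(o["wrist_force"],2),"T",np.round(o["torque"],2),"op",round(o["opening"],4),"gf",round(o["grasp_force"],1))
E
python3 - <<'E'
from fit import *
T=lambda u,v:px(u,v,(170,178),7)
for z in(.14,.1,.05,.02):
    w=unproj(C,T(255,70),z)[0]; c,s=np.cos(.112),np.sin(.112); e=w[:2]-[.54,-.1158]; print(z,w.round(3),"feeder frame",(np.array([[c,s],[-s,c]])@e).round(3))
# tube cap: both cams
for z in (.06,.08,.1,.12,.14): print(z,unproj(C,(210,305),z).round(3)[0],unproj(S,(90+628/2.4,100+305/2.4),z).round(3)[0])
from workcell import bot
from h import *
o=bot.get_obs(); st(o)
for f in (.25,.5,.75,1): to(o,.145+f*(.4339-.145),.531+f*(-.3925-.531),.235,114.8)
E
```

```text
0.14 [ 0.573 -0.121  0.14 ] feeder frame [ 0.032 -0.009]
0.1 [ 0.58  -0.116  0.1  ] feeder frame [ 0.04  -0.004]
0.05 [ 0.589 -0.109  0.05 ] feeder frame [0.049 0.001]
0.02 [ 0.594 -0.105  0.02 ] feeder frame [0.055 0.005]
0.06 [ 0.329 -0.126  0.06 ] [ 0.357 -0.219  0.06 ]
0.08 [ 0.331 -0.129  0.08 ] [ 0.349 -0.188  0.08 ]
0.1 [ 0.334 -0.131  0.1  ] [ 0.342 -0.157  0.1  ]
0.12 [ 0.336 -0.133  0.12 ] [ 0.334 -0.126  0.12 ]
0.14 [ 0.338 -0.135  0.14 ] [ 0.326 -0.095  0.14 ]
t 1.35 tcp [0.145  0.5305 0.2313] rot [180.    -0.   164.71] F [ 0.41 -0.4  -0.06] T [ 0.02  0.02 -0.08] op 0.0853 gf 0.0
shift [-0.1304 -0.2032 -0.0037  0.8712]
shift [-0.261  -0.4069 -0.0037  0.8712]
shift [-0.3915 -0.6106 -0.0037  0.8712]
shift [-0.522  -0.8142 -0.0037  0.8712]
```

>>> {"api": "arm_command", "payload": {
  "series": [
    [-0.027,-0.042,0,0],
    [-0.054,-0.084,0,0],
    [-0.081,-0.126,0,0],
    [-0.108,-0.168,0,0],
    [-0.135,-0.21,0,0]
  ],
  "hand": 0.07,
  "grip_force": 25
}}

```text
time: 1.85
ee_pos: [0.2199, 0.2906, 0.2312]
tcp_rot: [180.0, 0.0, 164.8]
wrist_force: [1.7, 1.1, 0.2]
opening: 0.0702
grasp_force: 0.0
```

>>> {"api": "arm_command", "payload": {
  "series": [
    [-0.027,-0.042,0,0],
    [-0.054,-0.084,0,0],
    [-0.081,-0.126,0,0],
    [-0.108,-0.168,0,0],
    [-0.135,-0.21,0,0]
  ]
}}

```text
time: 2.35
ee_pos: [0.2931, 0.0585, 0.2317]
tcp_rot: [180.0, 0.1, 164.7]
wrist_force: [0.6, 1.9, 0.0]
opening: 0.07
grasp_force: 0.0
```

>>> {"api": "arm_command", "payload": {
  "series": [
    [-0.027,-0.042,0,0],
    [-0.054,-0.084,0,0],
    [-0.081,-0.126,0,0],
    [-0.108,-0.168,0,0],
    [-0.135,-0.21,0,0]
  ]
}}

```text
time: 2.85
ee_pos: [0.3674, -0.1786, 0.2315]
tcp_rot: [-180.0, 0.1, 164.7]
wrist_force: [1.7, 1.2, -0.2]
opening: 0.0701
grasp_force: 0.0
```

>>> {"api": "arm_command", "payload": {
  "series": [
    [-0.025,-0.04,0,0.149],
    [-0.05,-0.08,0,0.298],
    [-0.075,-0.119,0.02,0.447],
    [-0.098,-0.154,0.045,0.596],
    [-0.117,-0.184,0.08,0.745]
  ]
}}

```text
time: 3.35
ee_pos: [0.4326, -0.3873, 0.1513]
tcp_rot: [180.0, 0.2, 121.6]
wrist_force: [0.3, 0.3, -0.0]
opening: 0.07
grasp_force: 0.0
```

>>> {"api": "arm_command", "payload": {
  "series": [
    [0,0,0.03,0.126],
    [0,0,0.06,0.126],
    [0,0,0.08,0.126],
    [0,0,0.1,0.126],
    [0,0,0.1,0.126]
  ]
}}

```text
time: 3.85
ee_pos: [0.4305, -0.3834, 0.0484]
tcp_rot: [-179.9, -0.2, 114.8]
wrist_force: [-0.5, -1.2, 0.3]
opening: 0.0702
grasp_force: 0.0
```

```bash
python3 - <<'E'
from workcell import bot
from h import *
o=bot.get_obs(); st(o); to(o,.4339,-.3925,.004,114.8)
c=bot.camera("top");C=cam(c);cv2.imwrite("pics/a1.png",cv2.resize(c["color"][170:300,270:400],None,fx=4.5,fy=4.5,interpolation=2))
E
```

```text
t 3.85 tcp [ 0.4305 -0.3834  0.0484] rot [-179.89   -0.25  114.8 ] F [-0.49 -1.17  0.29] T [0.01 0.05 0.01] op 0.0702 gf 0.0
shift [-0.0097 -0.0007  0.0444  0.0001]
```

View pics/a1.png

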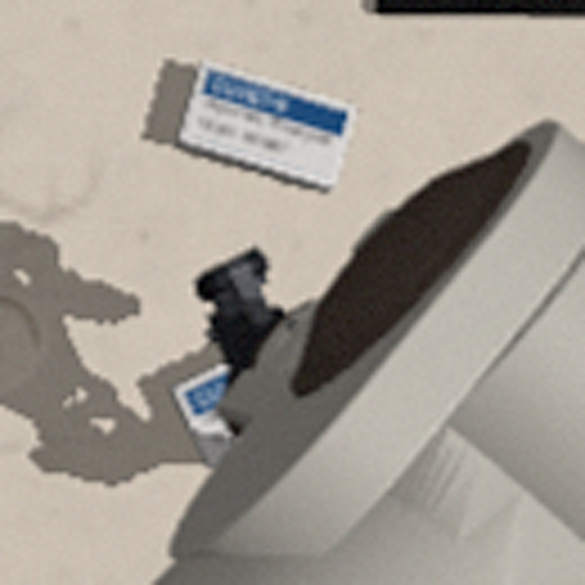

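>>> {"api": "arm_command", "payload": {
  "series": [
    [-0.0095,-0.0007,0.005,0],
    [-0.0095,-0.0007,0.02,0],
    [-0.0095,-0.0007,0.035,0],
    [-0.0095,-0.0007,0.044,0],
    [-0.0095,-0.0007,0.044,0]
  ]
}}

```text
time: 4.4
ee_pos: [0.4342, -0.3925, 0.0051]
tcp_rot: [-179.9, -0.2, 114.8]
wrist_force: [-1.3, -0.2, -0.4]
opening: 0.0698
grasp_force: 0.0
```

>>> {"api": "arm_command", "payload": {
  "series": [
    [0,0,0,0],
    [0,0,0,0],
    [0,0,0,0],
    [0,0,0,0],
    [0,0,0,0]
  ],
  "hand": 0.035,
  "grip_force": 25
}}

```text
time: 4.9
ee_pos: [0.4355, -0.3936, 0.0079]
tcp_rot: [180.0, 0.1, 114.8]
wrist_force: [-0.3, 0.2, 3.6]
opening: 0.045
grasp_force: 27.1
```

>>> {"api": "arm_command", "payload": {
  "series": [
    [0,0,-0.02,0],
    [0,0,-0.06,0],
    [0,0,-0.105,0],
    [0,0,-0.15,0],
    [0,0,-0.195,0]
  ]
}}

```text
time: 5.4
ee_pos: [0.4348, -0.3931, 0.204]
tcp_rot: [-180.0, -0.0, 114.8]
wrist_force: [1.3, -0.4, -0.5]
opening: 0.0455
grasp_force: 26.6
```

>>> {"api": "arm_command", "payload": {
  "series": [
    [0.033,0.033,0,0.1],
    [0.067,0.069,0,0.2],
    [0.101,0.104,0,0.321],
    [0.135,0.139,0,0.321],
    [0.169,0.174,0,0.321]
  ]
}}

```text
time: 5.9
ee_pos: [0.5225, -0.1652, 0.2024]
tcp_rot: [180.0, 0.0, 96.4]
wrist_force: [1.7, -0.3, -0.1]
opening: 0.0452
grasp_force: 26.6
```

```bash
python3 - <<'E'
from workcell import bot
from h import *
o=bot.get_obs(); st(o); to(o,.540,-.1158,.2,96.4)
c=bot.camera("scene");C=cam(c);im=c["color"];cv2.imwrite("pics/s1.png",cv2.resize(im[40:260,150:410],None,fx=2.7,fy=2.7,interpolation=2))
E
```

```text
t 5.9 tcp [ 0.5225 -0.1652  0.2024] rot [1.7999e+02 1.0000e-02 9.6390e+01] F [ 1.7  -0.29 -0.08] T [-0.04 -0.07 -0.02] op 0.0452 gf 26.6
shift [ 0.0471  0.0229  0.0024 -0.0003]
```

View pics/s1.png

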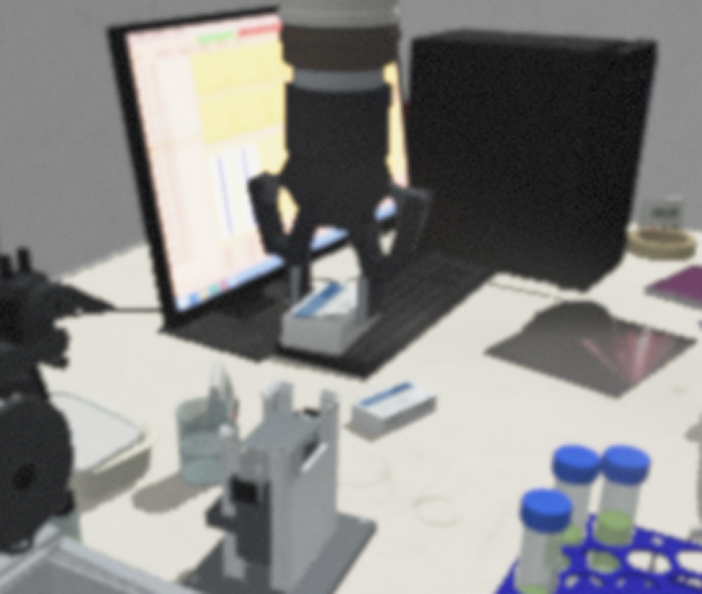

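```bash
python3 - <<'E'
from fit import *
p=np.radians(96.39)
ax=np.array([np.cos(p),np.sin(p)])
for off in(-.004,0,.004):
  for zb in (.185,.19,.195,.2):
    b=box([.5225+off*ax[0],-.1652+off*ax[1],p-np.pi/2],.046,.085,zb); t=b.copy(); t[:,2]+=.022
    print(off,zb,((proj(S,np.r_[b[[0,3,2]],t[[0,3,2,1]]])-[150,40])*2.7).round().tolist())
E
```

```text
-0.004 0.185 [[283.0, 353.0], [340.0, 364.0], [380.0, 324.0], [283.0, 326.0], [341.0, 337.0], [382.0, 298.0], [328.0, 289.0]]
-0.004 0.19 [[283.0, 347.0], [340.0, 358.0], [381.0, 318.0], [283.0, 320.0], [341.0, 330.0], [382.0, 292.0], [328.0, 283.0]]
-0.004 0.195 [[283.0, 341.0], [341.0, 352.0], [381.0, 312.0], [283.0, 314.0], [341.0, 324.0], [382.0, 286.0], [328.0, 277.0]]
-0.004 0.2 [[283.0, 335.0], [341.0, 345.0], [381.0, 306.0], [283.0, 307.0], [341.0, 317.0], [382.0, 280.0], [328.0, 272.0]]
0 0.185 [[281.0, 355.0], [338.0, 366.0], [379.0, 325.0], [281.0, 328.0], [339.0, 339.0], [380.0, 299.0], [326.0, 291.0]]
0 0.19 [[281.0, 349.0], [338.0, 360.0], [379.0, 320.0], [281.0, 322.0], [339.0, 332.0], [380.0, 294.0], [326.0, 285.0]]
0 0.195 [[281.0, 343.0], [338.0, 354.0], [379.0, 314.0], [281.0, 315.0], [339.0, 326.0], [380.0, 287.0], [326.0, 279.0]]
0 0.2 [[281.0, 337.0], [339.0, 348.0], [379.0, 308.0], [281.0, 309.0], [339.0, 319.0], [381.0, 281.0], [326.0, 273.0]]
0.004 0.185 [[278.0, 357.0], [336.0, 369.0], [377.0, 327.0], [278.0, 330.0], [337.0, 341.0], [378.0, 301.0], [324.0, 292.0]]
0.004 0.19 [[278.0, 351.0], [336.0, 362.0], [377.0, 321.0], [278.0, 324.0], [337.0, 334.0], [378.0, 295.0], [324.0, 287.0]]
0.004 0.195 [[278.0, 345.0], [336.0, 356.0], [377.0, 315.0], [278.0, 317.0], [337.0, 328.0], [379.0, 289.0], [324.0, 281.0]]
0.004 0.2 [[278.0, 339.0], [336.0, 350.0], [378.0, 310.0], [278.0, 311.0], [337.0, 321.0], [379.0, 283.0], [324.0, 275.0]]
```

>>> {"api": "arm_command", "payload": {
  "series": [
    [0.024,0.0115,0,0],
    [0.048,0.023,0,0],
    [0.048,0.023,0.02,0],
    [0.048,0.023,0.042,0],
    [0.048,0.023,0.042,0]
  ]
}}

```text
time: 6.45
ee_pos: [0.5384, -0.1162, 0.1573]
tcp_rot: [-179.7, -0.1, 96.5]
wrist_force: [-0.3, 0.0, -1.5]
opening: 0.045
grasp_force: 26.6
```

```bash
python3 - <<'E'
from workcell import bot
from h import *
o=bot.get_obs(); st(o); to(o,.540,-.1158,.15,96.4)
c=bot.camera("scene");im=c["color"]
d=bot.camera("top");im2=d["color"]
o=np.zeros((520,800,3),np.uint8)
o[:520,:400]=cv2.resize(im[130:260,200:300],None,fx=4,fy=4,interpolation=2); o[:400,400:]=cv2.resize(im2[170:250,165:245],None,fx=5,fy=5,interpolation=2)
cv2.imwrite("pics/s2.png",o)
E
```

```text
t 6.45 tcp [ 0.5384 -0.1162  0.1573] rot [-1.7974e+02 -9.0000e-02  9.6450e+01] F [-0.27  0.04 -1.47] T [-0.02  0.01 -0.02] op 0.045 gf 26.6
shift [0.0002 0.0016 0.0073 0.0009]
```

View pics/s2.png

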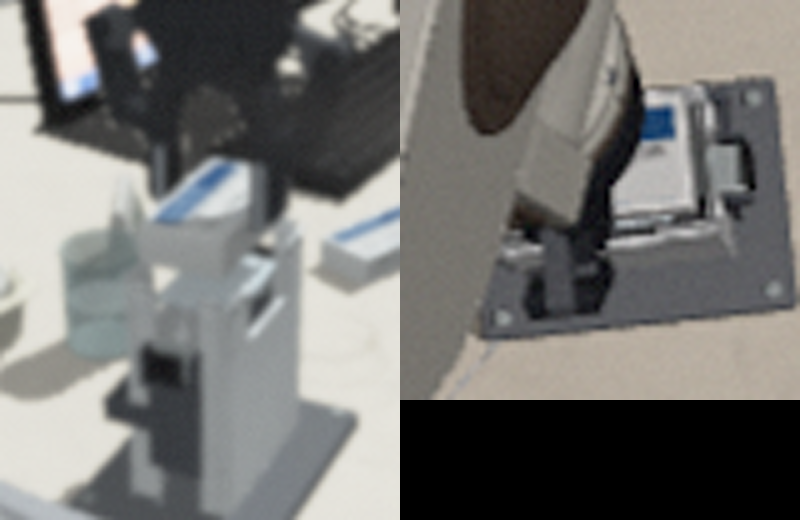

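>>> {"api": "arm_command", "payload": {
  "series": [
    [0,0.0013,0.002,0],
    [0,0.0013,0.005,0],
    [0,0.0013,0.008,0],
    [0,0.0013,0.011,0],
    [0,0.0013,0.014,0]
  ]
}}

```text
time: 7.05
ee_pos: [0.541, -0.1166, 0.1461]
tcp_rot: [180.0, 0.0, 96.4]
wrist_force: [0.2, -0.4, -0.5]
opening: 0.0453
grasp_force: 26.6
```

>>> {"api": "arm_command", "payload": {
  "series": [
    [0,0,0.002,0],
    [0,0,0.004,0],
    [0,0,0.006,0],
    [0,0,0.008,0],
    [0,0,0.008,0]
  ]
}}

```text
time: 7.55
ee_pos: [0.5404, -0.1166, 0.1379]
tcp_rot: [-179.9, -0.0, 96.4]
wrist_force: [-3.6, -1.0, -0.3]
opening: 0.0452
grasp_force: 26.8
```

>>> {"api": "arm_command", "payload": {
  "series": [
    [0,-0.0008,0,0],
    [0,-0.0008,0.002,0],
    [0,-0.0008,0.004,0],
    [0,-0.0008,0.006,0],
    [0,-0.0008,0.006,0]
  ]
}}

```text
time: 8.05
ee_pos: [0.5403, -0.1166, 0.1321]
tcp_rot: [180.0, -0.0, 96.4]
wrist_force: [-0.0, -0.3, -0.8]
opening: 0.0454
grasp_force: 26.7
```

>>> {"api": "arm_command", "payload": {
  "series": [
    [0,0,0.002,0],
    [0,0,0.004,0],
    [0,0,0.006,0],
    [0,0,0.008,0],
    [0,0,0.008,0]
  ]
}}

```text
time: 8.55
ee_pos: [0.5403, -0.1166, 0.1242]
tcp_rot: [180.0, 0.0, 96.4]
wrist_force: [0.7, 1.3, 2.3]
opening: 0.0451
grasp_force: 27.1
```

>>> {"api": "arm_command", "payload": {
  "series": [
    [0,0,0,0],
    [0,0,0,0],
    [0,0,0,0],
    [0,0,-0.005,0],
    [0,0,-0.015,0]
  ],
  "hand": 0.06
}}

```text
time: 9.05
ee_pos: [0.5398, -0.1166, 0.1391]
tcp_rot: [-179.9, -0.0, 96.4]
wrist_force: [0.7, 0.4, -0.2]
opening: 0.0598
grasp_force: 0.0
```

>>> {"api": "arm_command", "payload": {
  "series": [
    [0,0,-0.02,0],
    [0,0,-0.045,0],
    [0,0,-0.045,0],
    [0,0,-0.045,0],
    [0,0,-0.045,0]
  ]
}}

```text
time: 9.55
ee_pos: [0.54, -0.1166, 0.1838]
tcp_rot: [-180.0, -0.0, 96.4]
wrist_force: [0.3, -0.7, -0.6]
opening: 0.0603
grasp_force: 0.0
```

>>> {"api": "arm_command", "payload": {
  "series": [
    [0,0,0,0],
    [0,0,0,0],
    [0,0,0,0],
    [0,0,0,0],
    [0,0,0,0]
  ],
  "hand": 0.0
}}

```text
time: 10.05
ee_pos: [0.5401, -0.1167, 0.1842]
tcp_rot: [-180.0, -0.0, 96.4]
wrist_force: [-0.6, 0.2, 0.2]
opening: -0.0001
grasp_force: 0.0
```

```bash
python3 - <<'E'
from workcell import bot
from h import *
o=bot.get_obs(); st(o)
c=bot.camera("scene");im=c["color"]
d=bot.camera("top");im2=d["color"]
o=np.zeros((520,800,3),np.uint8)
o[:520,:400]=cv2.resize(im[130:260,200:300],None,fx=4,fy=4,interpolation=2); o[:400,400:]=cv2.resize(im2[170:250,165:245],None,fx=5,fy=5,interpolation=2)
cv2.imwrite("pics/s3.png",o)
E
```

```text
t 10.05 tcp [ 0.5401 -0.1167  0.1842] rot [-180.     -0.     96.42] F [-0.62  0.17  0.25] T [-0.    0.01  0.03] op -0.0001 gf 0.0
```

View pics/s3.png

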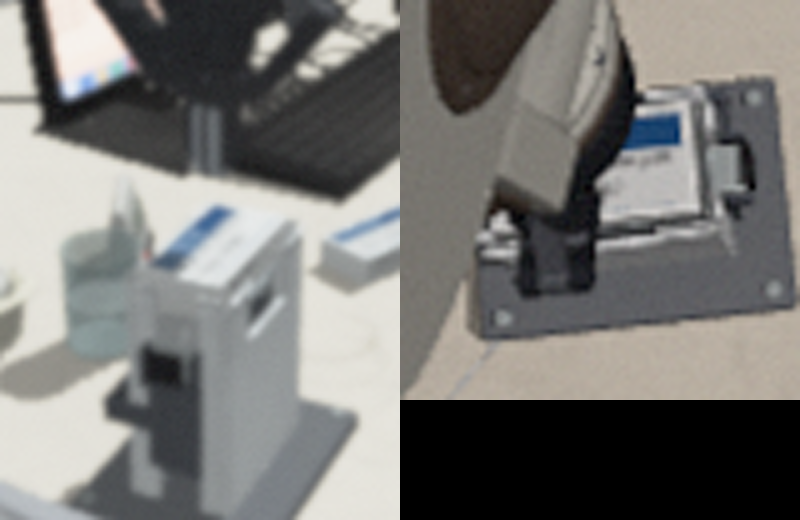

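>>> {"api": "arm_command", "payload": {
  "series": [
    [0,0,0.015,0],
    [0,0,0.03,0],
    [0,0,0.036,0],
    [0,0,0.04,0],
    [0,0,0.044,0]
  ]
}}

```text
time: 10.65
ee_pos: [0.54, -0.1166, 0.1404]
tcp_rot: [-180.0, -0.0, 96.4]
wrist_force: [-3.2, 0.2, 3.3]
opening: -0.0002
grasp_force: 1.5
```

>>> {"api": "arm_command", "payload": {
  "series": [
    [0,0,0.003,0],
    [0,0,0.006,0],
    [0,0,0.009,0],
    [0,0,0.012,0],
    [0,0,0.015,0]
  ]
}}

```text
time: 11.15
ee_pos: [0.5402, -0.1167, 0.1263]
tcp_rot: [179.9, 0.0, 96.4]
wrist_force: [-7.2, 1.4, 16.7]
opening: 0.0
grasp_force: 8.2
```

>>> {"api": "arm_command", "payload": {
  "series": [
    [0,-0.001,0.001,0],
    [0,-0.001,0.002,0],
    [0,-0.001,0.003,0],
    [0,-0.001,0.004,0],
    [0,-0.001,0.005,0]
  ]
}}

```text
time: 11.65
ee_pos: [0.5401, -0.1168, 0.1227]
tcp_rot: [179.8, 0.0, 96.4]
wrist_force: [-5.4, 2.9, 18.9]
opening: -0.0001
grasp_force: 9.3
```

>>> {"api": "arm_command", "payload": {
  "series": [
    [0,0,0.0015,0],
    [0,0,0.003,0],
    [0,0,0.0045,0],
    [0,0,0.006,0],
    [0,0,0.006,0]
  ]
}}

```text
time: 12.15
ee_pos: [0.5404, -0.1174, 0.1157]
tcp_rot: [179.8, 0.1, 96.4]
wrist_force: [0.3, -2.8, 9.0]
opening: 0.0
grasp_force: 4.4
```

>>> {"api": "arm_command", "payload": {
  "series": [
    [0,0,0.001,0],
    [0,0,0.002,0],
    [0,0,0.003,0],
    [0,0,0.004,0],
    [0,0,0.004,0]
  ]
}}

```text
time: 12.65
ee_pos: [0.5404, -0.1174, 0.1115]
tcp_rot: [179.8, 0.1, 96.4]
wrist_force: [-0.1, -2.0, 8.8]
opening: 0.0002
grasp_force: 4.0
```

>>> {"api": "arm_command", "payload": {
  "series": [
    [0,0,0.002,0],
    [0,0,0.004,0],
    [0,0,0.006,0],
    [0,0,0.008,0],
    [0,0,0.01,0]
  ]
}}

```text
time: 13.15
ee_pos: [0.5404, -0.1174, 0.1019]
tcp_rot: [179.8, 0.1, 96.4]
wrist_force: [-1.0, -1.8, 12.1]
opening: -0.0001
grasp_force: 5.7
```

>>> {"api": "arm_command", "payload": {
  "series": [
    [0,0,0.001,0],
    [0,0,0.002,0],
    [0,0,0.003,0],
    [0,0,0.003,0],
    [0,0,0.003,0]
  ]
}}

```text
time: 13.65
ee_pos: [0.5404, -0.1174, 0.0988]
tcp_rot: [179.8, 0.1, 96.4]
wrist_force: [-0.4, -0.9, 11.1]
opening: -0.0002
grasp_force: 5.1
```

>>> {"api": "arm_command", "payload": {
  "series": [
    [0,0,0.001,0],
    [0,0,0.002,0],
    [0,0,0.003,0],
    [0,0,0.003,0],
    [0,0,0.003,0]
  ]
}}

```text
time: 14.15
ee_pos: [0.5404, -0.1174, 0.0957]
tcp_rot: [179.8, 0.1, 96.4]
wrist_force: [0.0, -1.9, 10.3]
opening: 0.0002
grasp_force: 4.6
```

>>> {"api": "arm_command", "payload": {
  "series": [
    [0,0,0.001,0],
    [0,0,0.002,0],
    [0,0,0.002,0],
    [0,0,0.002,0],
    [0,0,0.002,0]
  ]
}}

```text
time: 14.65
ee_pos: [0.5404, -0.1174, 0.0937]
tcp_rot: [179.8, 0.1, 96.4]
wrist_force: [-1.2, -1.5, 10.1]
opening: 0.0001
grasp_force: 4.8
```

>>> {"api": "arm_command", "payload": {
  "series": [
    [0,0,-0.001,0],
    [0,0,-0.002,0],
    [0,0,-0.003,0],
    [0,0,-0.003,0],
    [0,0,-0.003,0]
  ]
}}

```text
time: 15.15
ee_pos: [0.5404, -0.1174, 0.0966]
tcp_rot: [179.8, 0.1, 96.4]
wrist_force: [-1.3, -0.9, 9.5]
opening: 0.0
grasp_force: 4.6
```

>>> {"api": "arm_command", "payload": {
  "series": [
    [0,0,-0.001,0],
    [0,0,-0.002,0],
    [0,0,-0.002,0],
    [0,0,-0.002,0],
    [0,0,-0.002,0]
  ]
}}

```text
time: 15.65
ee_pos: [0.5391, -0.1167, 0.097]
tcp_rot: [-180.0, -0.0, 96.4]
wrist_force: [0.3, -0.3, 0.3]
opening: -0.0001
grasp_force: 0.0
```

>>> {"api": "arm_command", "payload": {
  "series": [
    [0,0,-0.001,0],
    [0,0,-0.002,0],
    [0,0,-0.002,0],
    [0,0,-0.002,0],
    [0,0,-0.002,0]
  ]
}}

```text
time: 16.15
ee_pos: [0.5392, -0.1168, 0.0993]
tcp_rot: [180.0, -0.0, 96.4]
wrist_force: [0.3, -0.1, -0.1]
opening: -0.0001
grasp_force: 0.0
```

>>> {"api": "arm_command", "payload": {
  "series": [
    [0,0,-0.001,0],
    [0,0,-0.002,0],
    [0,0,-0.002,0],
    [0,0,-0.002,0],
    [0,0,-0.002,0]
  ]
}}

```text
time: 16.65
ee_pos: [0.5392, -0.1168, 0.1013]
tcp_rot: [-180.0, 0.0, 96.4]
wrist_force: [-0.3, -0.7, 0.2]
opening: 0.0
grasp_force: 0.0
```

>>> {"api": "arm_command", "payload": {
  "series": [
    [0,0,-0.001,0],
    [0,0,-0.002,0],
    [0,0,-0.002,0],
    [0,0,-0.002,0],
    [0,0,-0.002,0]
  ]
}}

```text
time: 17.15
ee_pos: [0.5392, -0.1168, 0.1033]
tcp_rot: [-180.0, 0.0, 96.4]
wrist_force: [-0.5, -0.2, 0.9]
opening: -0.0001
grasp_force: 0.0
```

>>> {"api": "arm_command", "payload": {
  "series": [
    [0,0,-0.03,0],
    [0,0,-0.07,0],
    [0,0,-0.1,0],
    [-0.045,0,-0.1,0],
    [-0.09,0,-0.1,0]
  ]
}}

```text
time: 17.65
ee_pos: [0.5501, -0.2067, 0.205]
tcp_rot: [179.8, 0.1, 96.6]
wrist_force: [1.4, 0.5, -0.2]
opening: -0.0001
grasp_force: 0.0
```

>>> {"api": "arm_command", "payload": {
  "series": [
    [-0.048,0.0005,0,0.1],
    [-0.096,0.001,0,0.2],
    [-0.144,0.0015,0,0.3],
    [-0.191,0.0015,0,0.394],
    [-0.191,0.0015,0.045,0.394]
  ],
  "hand": 0.07
}}

```text
time: 18.15
ee_pos: [0.576, -0.4043, 0.1648]
tcp_rot: [179.2, 0.3, 73.4]
wrist_force: [1.4, 0.4, 0.8]
opening: 0.0694
grasp_force: 0.0
```

>>> {"api": "arm_command", "payload": {
  "series": [
    [0,0,0.045,0],
    [0,0,0.09,0],
    [0,0,0.1,0],
    [0,0,0.1,0],
    [0,0,0.1,0]
  ]
}}

```text
time: 18.65
ee_pos: [0.573, -0.3964, 0.0611]
tcp_rot: [179.8, 0.1, 73.9]
wrist_force: [0.2, -0.7, 1.1]
opening: 0.0698
grasp_force: 0.0
```

```bash
python3 - <<'E'
from workcell import bot
from h import *
o=bot.get_obs(); st(o); to(o,.5721,-.3956,.007,73.8)
d=bot.camera("top");im2=d["color"]; c=bot.camera("scene"); im=c["color"]
o=np.zeros((560,800,3),np.uint8)
o[:400,:400]=cv2.resize(im2[170:250,165:245],None,fx=5,fy=5,interpolation=2); o[:400,400:]=cv2.resize(im2[150:250,290:390],None,fx=4,fy=4,interpolation=2)
cv2.imwrite("pics/s4.png",o[:400])
E
```

```text
t 18.65 tcp [ 0.573  -0.3964  0.0611] rot [1.7983e+02 6.0000e-02 7.3850e+01] F [ 0.2 -0.7  1.1] T [-0.03 -0.01 -0.03] op 0.0698 gf 0.0
shift [ 0.0005 -0.0011  0.0541  0.0009]
```

View pics/s4.png

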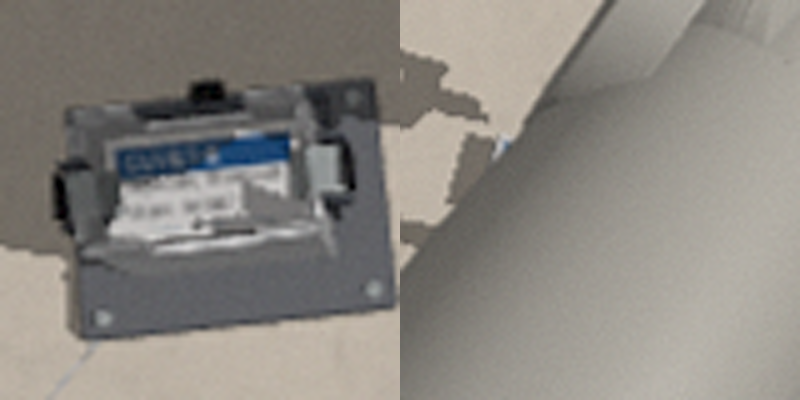

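>>> {"api": "arm_command", "payload": {
  "series": [
    [0.0005,-0.001,0.01,0],
    [0.0005,-0.001,0.025,0],
    [0.0005,-0.001,0.04,0],
    [0.0005,-0.001,0.05,0],
    [0.0005,-0.001,0.05,0]
  ]
}}

```text
time: 19.25
ee_pos: [0.57, -0.3943, 0.0054]
tcp_rot: [-179.8, -0.1, 73.8]
wrist_force: [-0.6, 0.9, -0.4]
opening: 0.0701
grasp_force: 0.0
```

>>> {"api": "arm_command", "payload": {
  "series": [
    [0,0,0,0],
    [0,0,0,0],
    [0,0,0,0],
    [0,0,0,0],
    [0,0,0,0]
  ],
  "hand": 0.035,
  "grip_force": 25
}}

```text
time: 19.75
ee_pos: [0.5716, -0.3953, 0.009]
tcp_rot: [179.9, 0.0, 73.8]
wrist_force: [0.7, -0.3, 3.4]
opening: 0.0453
grasp_force: 27.3
```

>>> {"api": "arm_command", "payload": {
  "series": [
    [0,0,-0.02,0],
    [0,0,-0.06,0],
    [0,0,-0.105,0],
    [0,0,-0.15,0],
    [0,0,-0.19,0]
  ]
}}

```text
time: 20.25
ee_pos: [0.5711, -0.395, 0.2008]
tcp_rot: [179.9, 0.0, 73.8]
wrist_force: [0.8, -0.8, -0.3]
opening: 0.0456
grasp_force: 26.9
```

```bash
python3 - <<'E'
from workcell import bot
from h import *
o=bot.get_obs(); st(o); to(o,.5398,-.1166,.16,96.4)
E
```

```text
t 20.25 tcp [ 0.5711 -0.395   0.2008] rot [1.7994e+02 2.0000e-02 7.3840e+01] F [ 0.83 -0.81 -0.31] T [-0.02 -0.09 -0.01] op 0.0456 gf 26.9
shift [ 0.2587 -0.1075  0.0408 -0.3937]
```

>>> {"api": "arm_command", "payload": {
  "series": [
    [0.044,-0.018,0,-0.1],
    [0.088,-0.036,0,-0.2],
    [0.132,-0.055,0,-0.3],
    [0.176,-0.073,0,-0.394],
    [0.22,-0.0915,0,-0.394]
  ]
}}

```text
time: 20.75
ee_pos: [0.5439, -0.1566, 0.1982]
tcp_rot: [180.0, -0.0, 96.6]
wrist_force: [1.1, 0.0, 0.7]
opening: 0.0453
grasp_force: 26.9
```

>>> {"api": "arm_command", "payload": {
  "series": [
    [0.0418,0.0002,0,0],
    [0.0418,0.0002,0.0,0],
    [0.0418,0.0002,0.02,0],
    [0.0418,0.0002,0.036,0],
    [0.0418,0.0002,0.036,0]
  ]
}}

```text
time: 21.25
ee_pos: [0.5391, -0.1168, 0.1601]
tcp_rot: [-179.8, -0.1, 96.4]
wrist_force: [-0.6, 0.6, -0.5]
opening: 0.0453
grasp_force: 26.8
```

```bash
python3 - <<'E'
from workcell import bot
from h import *
c=bot.camera("scene");im=c["color"]
o=bot.get_obs(); st(o); to(o,.5398,-.1166,.15,96.4)
d=bot.camera("top");im2=d["color"]
o=np.zeros((520,800,3),np.uint8)
o[:520,:400]=cv2.resize(im[130:260,200:300],None,fx=4,fy=4,interpolation=2); o[:400,400:]=cv2.resize(im2[170:250,165:245],None,fx=5,fy=5,interpolation=2)
cv2.imwrite("pics/s5.png",o)
E
```

```text
t 21.3 tcp [ 0.5395 -0.117   0.1616] rot [-1.7989e+02 -3.0000e-02  9.6400e+01] F [-0.4  -0.14  0.23] T [ 0.03 -0.01 -0.01] op 0.0453 gf 26.8
shift [0.0004 0.0003 0.0116 0.    ]
```

View pics/s5.png

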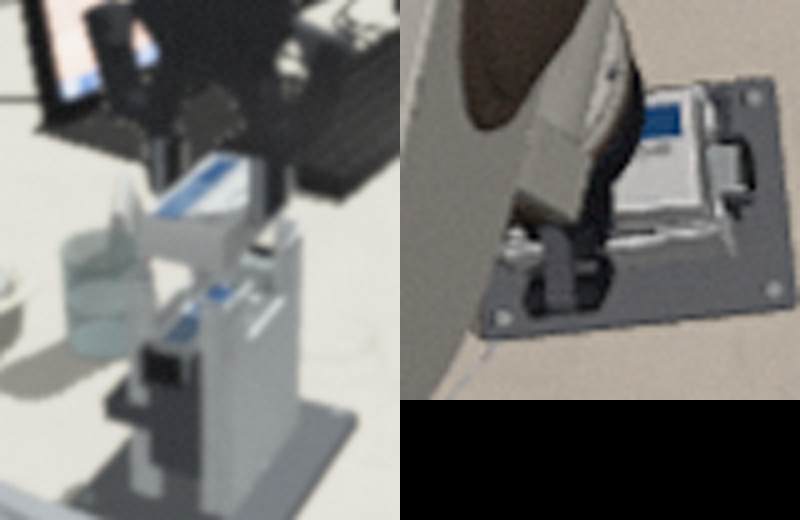

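```bash
python3 - <<'E'
from fit import *
a=cv2.imread("pics/s2.png");b=cv2.imread("pics/s5.png")
# row profile across right end, several v, grayscale
for n,i in(("A",a),("B",b)):
    g=cv2.cvtColor(i,6).astype(int)
    for v in(150,175,195): print(n,v,g[v,660:740:4].tolist())
c,s=np.cos(.1117),np.sin(.1117)
for n,u,v,z in(("A",695,180,.171),("B",705,180,.1746)):
    w=unproj(C,px(u-400,v,(165,170),5),z)[0]; e=w[:2]-[.5398,-.1162]; print(n,w.round(4),(np.array([[c,s],[-s,c]])@e).round(4))
E
```

```text
A 150 [129, 155, 181, 189, 190, 197, 185, 145, 97, 75, 66, 91, 133, 149, 147, 145, 148, 152, 149, 120]
A 175 [183, 183, 184, 186, 186, 189, 199, 190, 142, 91, 71, 79, 99, 126, 142, 143, 141, 145, 145, 121]
A 195 [180, 180, 181, 178, 183, 188, 198, 193, 155, 108, 57, 58, 100, 120, 131, 106, 77, 70, 76, 79]
B 150 [125, 128, 140, 169, 181, 186, 189, 194, 195, 155, 92, 86, 132, 149, 147, 144, 145, 150, 148, 121]
B 175 [184, 184, 184, 185, 184, 182, 184, 192, 194, 167, 113, 83, 96, 124, 141, 143, 139, 144, 149, 123]
B 195 [181, 187, 187, 185, 185, 183, 183, 187, 195, 191, 145, 94, 87, 119, 132, 107, 76, 69, 76, 77]
A [ 0.5318 -0.1605  0.171 ] [-0.0129 -0.0432]
B [ 0.5314 -0.1648  0.1746] [-0.0138 -0.0473]
```

>>> {"api": "arm_command", "payload": {
  "series": [
    [0.0022,0,0.002,0],
    [0.0022,0,0.006,0],
    [0.0022,0,0.01,0],
    [0.0022,0,0.014,0],
    [0.0022,0,0.016,0]
  ]
}}

```text
time: 21.85
ee_pos: [0.5397, -0.1146, 0.1457]
tcp_rot: [-180.0, -0.0, 96.4]
wrist_force: [-0.5, 0.8, -0.9]
opening: 0.0452
grasp_force: 26.8
```

>>> {"api": "arm_command", "payload": {
  "series": [
    [0,0,0.002,0],
    [0,0,0.004,0],
    [0,0,0.006,0],
    [0,0,0.006,0],
    [0,0,0.006,0]
  ]
}}

```text
time: 22.35
ee_pos: [0.5399, -0.1146, 0.1403]
tcp_rot: [180.0, 0.0, 96.4]
wrist_force: [0.5, -0.1, -0.3]
opening: 0.0449
grasp_force: 26.8
```

Sliding in freely; continue in small steps.

>>> {"api": "arm_command", "payload": {
  "series": [
    [0,0,0.002,0],
    [0,0,0.004,0],
    [0,0,0.006,0],
    [0,0,0.008,0],
    [0,0,0.008,0]
  ]
}}

```text
time: 22.85
ee_pos: [0.5397, -0.1145, 0.1319]
tcp_rot: [-180.0, -0.0, 96.4]
wrist_force: [-0.1, 0.2, -0.2]
opening: 0.0456
grasp_force: 26.9
```

>>> {"api": "arm_command", "payload": {
  "series": [
    [0,0,0.002,0],
    [0,0,0.004,0],
    [0,0,0.006,0],
    [0,0,0.006,0],
    [0,0,0.006,0]
  ]
}}

```text
time: 23.35
ee_pos: [0.5398, -0.1145, 0.1262]
tcp_rot: [-180.0, -0.0, 96.4]
wrist_force: [0.1, -0.2, -0.3]
opening: 0.0451
grasp_force: 26.9
```

>>> {"api": "arm_command", "payload": {
  "series": [
    [0,0,0.002,0],
    [0,0,0.004,0],
    [0,0,0.006,0],
    [0,0,0.008,0],
    [0,0,0.01,0]
  ]
}}

```text
time: 23.85
ee_pos: [0.5398, -0.1146, 0.1161]
tcp_rot: [-180.0, -0.0, 96.4]
wrist_force: [-0.9, -0.6, -0.1]
opening: 0.0454
grasp_force: 26.9
```

>>> {"api": "arm_command", "payload": {
  "series": [
    [0,0,0,0],
    [0,0,0,0],
    [0,0,0,0],
    [0,0,-0.005,0],
    [0,0,-0.015,0]
  ],
  "hand": 0.06
}}

```text
time: 24.35
ee_pos: [0.5396, -0.1145, 0.1313]
tcp_rot: [-179.9, -0.0, 96.4]
wrist_force: [0.5, 0.5, 0.4]
opening: 0.0599
grasp_force: 0.0
```

>>> {"api": "arm_command", "payload": {
  "series": [
    [0,0,-0.02,0],
    [0,0,-0.045,0],
    [0,0,-0.06,0],
    [0,0,-0.06,0],
    [0,0,-0.06,0]
  ]
}}

```text
time: 24.85
ee_pos: [0.5401, -0.1146, 0.1915]
tcp_rot: [180.0, 0.0, 96.4]
wrist_force: [-0.2, 0.5, -0.4]
opening: 0.0599
grasp_force: 0.0
```

>>> {"api": "arm_command", "payload": {
  "series": [
    [-0.002,-0.0003,0,0],
    [-0.002,-0.0003,0,0],
    [-0.002,-0.0003,0,0],
    [-0.002,-0.0003,0.01,0],
    [-0.002,-0.0003,0.02,0]
  ],
  "hand": 0.0
}}

```text
time: 25.35
ee_pos: [0.5398, -0.1166, 0.1703]
tcp_rot: [-180.0, -0.0, 96.4]
wrist_force: [-0.4, 0.0, -0.2]
opening: -0.0001
grasp_force: 0.0
```

```bash
python3 - <<'E'
from workcell import bot
from h import *
c=bot.camera("scene");im=c["color"]
o=bot.get_obs(); st(o); to(o,.5392,-.1166,.14,96.4)
d=bot.camera("top");im2=d["color"]
o=np.zeros((520,800,3),np.uint8)
o[:520,:400]=cv2.resize(im[130:260,200:300],None,fx=4,fy=4,interpolation=2); o[:400,400:]=cv2.resize(im2[170:250,165:245],None,fx=5,fy=5,interpolation=2)
cv2.imwrite("pics/s6.png",o)
E
```

```text
t 25.4 tcp [ 0.5391 -0.1164  0.1682] rot [-1.7985e+02 -5.0000e-02  9.6420e+01] F [-0.01 -0.64 -1.17] T [-0.04 -0.05 -0.02] op 0.0001 gf 0.0
shift [-0.0002  0.0001  0.0282  0.0004]
```

View pics/s6.png

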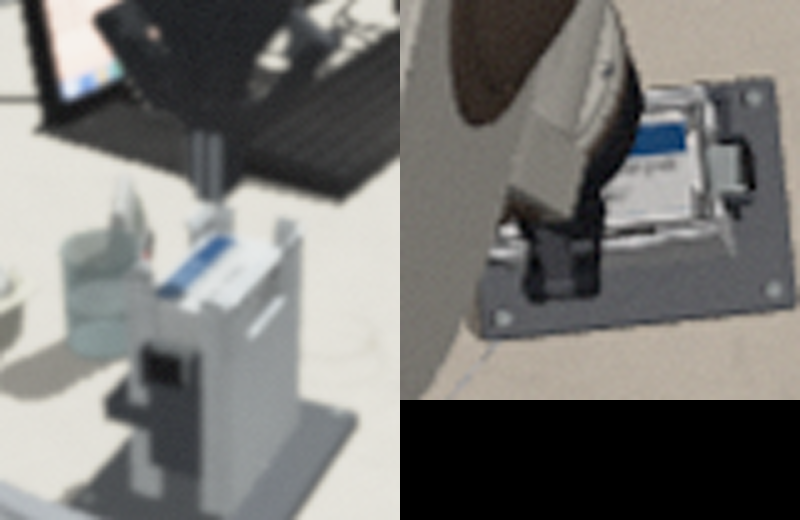

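>>> {"api": "arm_command", "payload": {
  "series": [
    [0,0,0.012,0],
    [0,0,0.025,0],
    [0,0,0.035,0],
    [0,0,0.038,0],
    [0,0,0.041,0]
  ]
}}

```text
time: 25.95
ee_pos: [0.5396, -0.1165, 0.1298]
tcp_rot: [-180.0, -0.0, 96.4]
wrist_force: [-0.1, 0.5, 0.0]
opening: -0.0
grasp_force: 0.0
```

>>> {"api": "arm_command", "payload": {
  "series": [
    [0,0,0.002,0],
    [0,0,0.004,0],
    [0,0,0.006,0],
    [0,0,0.008,0],
    [0,0,0.01,0]
  ]
}}

```text
time: 26.45
ee_pos: [0.5404, -0.117, 0.1253]
tcp_rot: [179.7, 0.1, 96.4]
wrist_force: [-12.8, 1.3, 35.0]
opening: 0.0003
grasp_force: 17.5
```

>>> {"api": "arm_command", "payload": {
  "series": [
    [0,0,-0.003,0],
    [0,0,-0.007,0],
    [0,-0.001,-0.007,0],
    [0,-0.001,-0.007,0],
    [0,-0.001,-0.007,0]
  ]
}}

```text
time: 26.95
ee_pos: [0.5387, -0.1167, 0.1269]
tcp_rot: [-180.0, -0.0, 96.4]
wrist_force: [0.4, 0.6, -0.6]
opening: -0.0002
grasp_force: 0.0
```

>>> {"api": "arm_command", "payload": {
  "series": [
    [0,0,0.001,0],
    [0,0,0.002,0],
    [0,-0.0005,0.003,0],
    [0,-0.001,0.004,0],
    [0,-0.001,0.004,0]
  ]
}}

```text
time: 27.45
ee_pos: [0.5387, -0.1168, 0.1251]
tcp_rot: [179.8, 0.0, 96.4]
wrist_force: [-1.3, 0.4, 11.0]
opening: -0.0001
grasp_force: 5.7
```

>>> {"api": "arm_command", "payload": {
  "series": [
    [0,-0.0001,0.0004,0],
    [0,-0.0002,0.0008,0],
    [0,-0.0003,0.0012,0],
    [0,-0.0004,0.0016,0],
    [0,-0.0005,0.002,0]
  ]
}}

```text
time: 27.95
ee_pos: [0.5388, -0.117, 0.1246]
tcp_rot: [179.7, 0.1, 96.4]
wrist_force: [-2.7, 1.8, 23.1]
opening: 0.0001
grasp_force: 11.3
```

>>> {"api": "arm_command", "payload": {
  "series": [
    [0,-0.0001,0.0003,0],
    [0,-0.0002,0.0006,0],
    [0,-0.0003,0.001,0],
    [0,-0.0004,0.001,0],
    [0,-0.0004,0.001,0]
  ]
}}

```text
time: 28.45
ee_pos: [0.5388, -0.1172, 0.1244]
tcp_rot: [179.6, 0.1, 96.4]
wrist_force: [-2.2, 1.0, 24.1]
opening: 0.0001
grasp_force: 12.2
```

```bash
python3 - <<'E'
from workcell import bot
from h import *
o=bot.get_obs(); st(o)
c=bot.camera("scene");im=c["color"]
d=bot.camera("top");im2=d["color"]
o=np.zeros((520,800,3),np.uint8)
o[:520,:400]=cv2.resize(im[130:260,200:300],None,fx=4,fy=4,interpolation=2); o[:400,400:]=cv2.resize(im2[170:250,165:245],None,fx=5,fy=5,interpolation=2)
cv2.imwrite("pics/s7.png",o)
E
```

```text
t 28.45 tcp [ 0.5388 -0.1172  0.1244] rot [1.796e+02 1.100e-01 9.642e+01] F [-2.18  1.   24.07] T [0.28 0.39 0.02] op 0.0001 gf 12.2
```

View pics/s7.png

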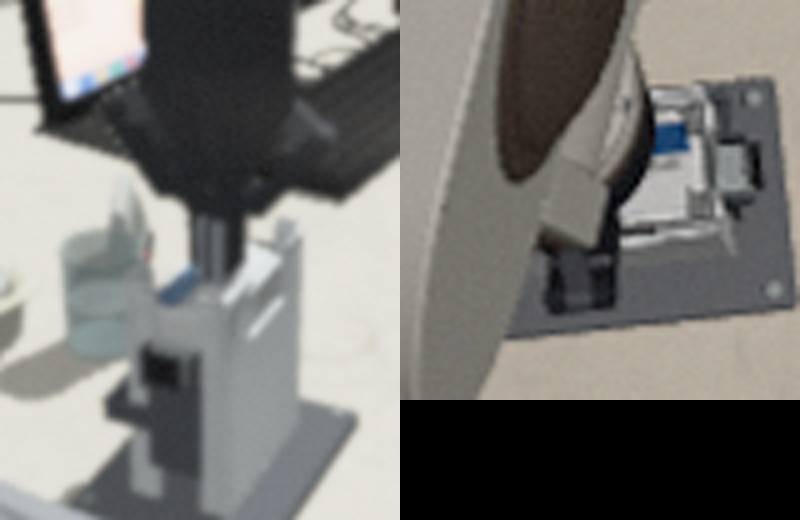

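>>> {"api": "arm_command", "payload": {
  "series": [
    [0,0,0.0004,0],
    [0,0,0.0008,0],
    [0,0,0.0012,0],
    [0,0,0.0012,0],
    [0,0,0.0012,0]
  ]
}}

```text
time: 29.05
ee_pos: [0.5389, -0.1173, 0.124]
tcp_rot: [179.6, 0.1, 96.4]
wrist_force: [-4.2, 0.8, 29.6]
opening: -0.0002
grasp_force: 14.8
```

```bash
python3 - <<'E'
from workcell import bot
from h import *
t=bot.camera("top")["color"]; s=bot.camera("scene")["color"]
cv2.imwrite("pics/t8.png",t); cv2.imwrite("pics/s8.png",s); st(bot.get_obs())
def up(i,f): return cv2.resize(i,None,fx=f,fy=f,interpolation=2)
t8=up(t[170:250,165:245],5)
ref=cv2.imread("pics/s6.png")[:400,400:]; old=cv2.imread("pics/s7.png")[:400,400:]; s5=cv2.imread("pics/s5.png")[:400,400:]
def m(ref,im,x0,x1,y0,y1,n,r=15):
    T=ref[y0:y1,x0:x1]; W=im[y0-r:y1+r,x0-r:x1+r]; q=cv2.matchTemplate(W,T,5); _,v,_,l=cv2.minMaxLoc(q); print(n,round(v,3),l[0]-r,l[1]-r)
for n,i in(("s5",s5),("s7",old),("now",t8)):
    m(ref,i,310,355,140,205,"catch- "+n); m(ref,i,340,390,280,310,"screw "+n)
    m(ref,i,245,300,120,225,"carton "+n)
R0=cv2.imread("pics/s6.png")[:,:400]
for n,i in(("s3",cv2.imread("pics/s3.png")[:,:400]),("s5",cv2.imread("pics/s5.png")[:,:400]),("s7",cv2.imread("pics/s7.png")[:,:400]),("now",up(s[130:260,200:300],4))):
    m(R0,i,100,195,340,430,"catch+ "+n); m(R0,i,290,370,390,450,"base "+n)
E
```

```text
t 29.15 tcp [ 0.5389 -0.1173  0.124 ] rot [1.7957e+02 1.5000e-01 9.6420e+01] F [-4.42  0.67 29.01] T [ 0.23  0.8  -0.01] op 0.0 gf 14.8
catch- s5 0.998 0 0
screw s5 0.99 0 0
carton s5 0.862 -4 -15
catch- s7 0.916 6 0
screw s7 0.991 0 0
carton s7 0.902 3 0
catch- now 0.907 7 0
screw now 0.99 0 0
carton now 0.9 4 0
catch+ s3 0.999 0 0
base s3 1.0 0 0
catch+ s5 0.997 0 0
base s5 1.0 0 0
catch+ s7 0.997 0 0
base s7 1.0 0 0
catch+ now 0.997 0 0
base now 1.0 0 0
```

>>> {"api": "arm_command", "payload": {
  "series": [
    [0,0,-0.003,0],
    [0,0,-0.007,0],
    [0.005,0.0005,-0.009,0],
    [0.01,0.0005,-0.009,0],
    [0.01,0.0005,-0.009,0]
  ]
}}

```text
time: 29.65
ee_pos: [0.536, -0.1062, 0.1275]
tcp_rot: [-179.9, -0.0, 96.5]
wrist_force: [0.3, -0.3, -0.5]
opening: 0.0001
grasp_force: 0.0
```

```bash
cat > w.py <<'E'
from workcell import bot
from h import *
t=bot.camera("top")["color"]; s=bot.camera("scene")["color"]
def up(i,f): return cv2.resize(i,None,fx=f,fy=f,interpolation=2)
T0=cv2.imread("pics/s6.png")[:400,400:];S0=cv2.imread("pics/s6.png")[:,:400]
def m(ref,im,x0,x1,y0,y1,n,r=15):
    T=ref[y0:y1,x0:x1]; W=im[y0-r:y1+r,x0-r:x1+r]; q=cv2.matchTemplate(W,T,5); _,v,_,l=cv2.minMaxLoc(q); print(n,round(v,3),l[0]-r,l[1]-r)
tt=up(t[170:250,165:245],5); ss=up(s[130:260,200:300],4)
st(bot.get_obs())
m(T0,tt,310,355,140,205,"catch- top"); m(T0,tt,250,300,140,225,"carton top")
m(S0,ss,100,195,340,430,"catch+ scene"); m(S0,ss,140,200,270,320,"carton + end scene"); m(S0,ss,225,280,235,300,"carton - end scene")
E
python3 w.py
```

```text
t 29.75 tcp [ 0.5361 -0.1066  0.1276] rot [-1.7996e+02 -1.0000e-02  9.6450e+01] F [-0.23  0.06  0.36] T [ 0.02 -0.    0.02] op -0.0003 gf 0.0
catch- top 0.908 7 0
carton top 0.934 1 0
catch+ scene 0.997 0 0
carton + end scene 0.621 1 7
carton - end scene 0.737 12 -6
```

>>> {"api": "arm_command", "payload": {
  "series": [
    [0.006,0.0012,0,0],
    [0.006,0.0012,0.002,0],
    [0.006,0.001,0.004,0],
    [0.006,0.0008,0.005,0],
    [0.006,0.0006,0.006,0]
  ]
}}

```text
time: 30.25
ee_pos: [0.5369, -0.1008, 0.1239]
tcp_rot: [179.8, 0.0, 96.4]
wrist_force: [-2.6, 2.5, 16.9]
opening: 0.0001
grasp_force: 8.9
```

```bash
python3 w.py
```

```text
t 30.35 tcp [ 0.5369 -0.1008  0.1239] rot [1.7983e+02 2.0000e-02 9.6430e+01] F [-1.72  2.31 12.95] T [ 0.42  0.41 -0.01] op -0.0002 gf 6.2
catch- top 0.901 9 0
carton top 0.925 3 0
catch+ scene 0.997 0 0
carton + end scene 0.497 0 10
carton - end scene 0.801 7 -1
```

>>> {"api": "arm_command", "payload": {
  "series": [
    [0,-0.0001,0.0005,0],
    [0,-0.0002,0.001,0],
    [0,-0.0003,0.0015,0],
    [0,-0.0004,0.002,0],
    [0,-0.0004,0.002,0]
  ]
}}

```text
time: 30.85
ee_pos: [0.5369, -0.1007, 0.1235]
tcp_rot: [179.7, 0.0, 96.4]
wrist_force: [-5.2, 3.3, 22.6]
opening: 0.0002
grasp_force: 11.2
```

```bash
python3 w.py
```

```text
t 30.95 tcp [ 0.5369 -0.1008  0.1235] rot [1.7971e+02 4.0000e-02 9.6430e+01] F [-4.46  3.84 22.45] T [ 0.68  0.9  -0.06] op -0.0003 gf 11.2
catch- top 0.901 9 0
carton top 0.928 2 0
catch+ scene 0.997 0 0
carton + end scene 0.505 0 10
carton - end scene 0.797 6 0
```

```bash
python3 - <<'E'
from workcell import bot
from h import *
s=bot.camera("scene")["color"]; st(bot.get_obs())
ss=cv2.resize(s[130:260,200:300],None,fx=4,fy=4,interpolation=2)
A=cv2.imread("pics/s6.png")[:,:400]; L=cv2.imread("pics/s5.png")[:,:400]
d=cv2.cvtColor(cv2.absdiff(ss,A),6)
print("rows 260..440 step12, cols 90..260 step 10")
for v in range(264,440,12): print(v,[int(d[v:v+12,u:u+10].mean()) for u in range(90,260,10)])
E
```

```text
t 31.0 tcp [ 0.5369 -0.1008  0.1236] rot [1.7971e+02 4.0000e-02 9.6430e+01] F [-3.99  4.78 22.62] T [0.72 0.88 0.04] op -0.0004 gf 11.2
rows 260..440 step12, cols 90..260 step 10
264 [1, 0, 1, 1, 7, 9, 6, 3, 50, 62, 58, 71, 155, 169, 53, 4, 3]
276 [1, 1, 1, 1, 0, 6, 20, 49, 30, 46, 98, 121, 165, 112, 28, 3, 20]
288 [1, 1, 0, 1, 1, 1, 30, 47, 18, 60, 121, 109, 92, 25, 16, 13, 13]
300 [1, 1, 0, 1, 0, 0, 9, 32, 43, 69, 71, 23, 19, 8, 21, 5, 7]
312 [1, 1, 1, 1, 0, 1, 1, 2, 3, 6, 8, 1, 0, 1, 1, 1, 1]
324 [1, 0, 1, 1, 0, 1, 1, 2, 1, 1, 1, 0, 1, 1, 1, 1, 0]
336 [0, 1, 1, 1, 1, 1, 4, 6, 6, 4, 5, 1, 2, 0, 0, 1, 1]
348 [0, 1, 0, 1, 0, 2, 9, 14, 14, 7, 6, 2, 1, 1, 0, 1, 1]
360 [0, 1, 1, 0, 1, 2, 3, 3, 10, 4, 1, 1, 0, 0, 1, 1, 1]
372 [0, 1, 1, 2, 1, 3, 5, 2, 7, 4, 1, 0, 1, 1, 1, 1, 1]
384 [0, 2, 3, 1, 1, 1, 3, 3, 3, 3, 1, 1, 0, 1, 0, 1, 1]
396 [0, 1, 1, 1, 0, 1, 1, 2, 1, 1, 1, 0, 1, 1, 1, 1, 1]
408 [0, 1, 1, 1, 1, 1, 1, 1, 0, 1, 1, 0, 0, 0, 1, 1, 1]
420 [0, 0, 0, 1, 1, 1, 1, 1, 1, 1, 1, 0, 1, 1, 1, 1, 0]
432 [0, 0, 0, 0, 1, 1, 1, 1, 1, 1, 1, 1, 1, 1, 0, 1, 1]
```

>>> {"api": "arm_command", "payload": {
  "series": [
    [0.0005,-0.0008,0,0],
    [0.0005,-0.0008,0.0005,0],
    [0.0005,-0.0008,0.001,0],
    [0.0005,-0.0008,0.001,0],
    [0.0005,-0.0008,0.001,0]
  ]
}}

```text
time: 31.5
ee_pos: [0.5368, -0.1006, 0.123]
tcp_rot: [179.6, 0.1, 96.4]
wrist_force: [-2.1, 1.9, 22.8]
opening: -0.0002
grasp_force: 11.7
```

```bash
cat >> w.py <<'E'
d=cv2.cvtColor(cv2.absdiff(ss,S0),6); print("sq+",round(float(d[336:390,145:195].mean()),2))
E
python3 w.py
```

```text
t 31.6 tcp [ 0.5368 -0.1006  0.123 ] rot [1.7962e+02 8.0000e-02 9.6430e+01] F [-1.91  2.17 23.67] T [ 0.42  0.35 -0.01] op -0.0001 gf 11.7
catch- top 0.899 9 0
carton top 0.928 2 0
catch+ scene 0.995 0 1
carton + end scene 0.502 0 11
carton - end scene 0.788 7 0
sq+ 7.25
```

>>> {"api": "arm_command", "payload": {
  "series": [
    [0.0002,-0.0002,0.0004,0],
    [0.0002,-0.0003,0.0008,0],
    [0.0003,-0.0004,0.0012,0],
    [0.0003,-0.0005,0.0015,0],
    [0.0003,-0.0005,0.0015,0]
  ]
}}

```text
time: 32.1
ee_pos: [0.5368, -0.1004, 0.1223]
tcp_rot: [179.5, 0.1, 96.4]
wrist_force: [-2.1, 3.0, 27.6]
opening: 0.0001
grasp_force: 13.7
```

>>> {"api": "arm_command", "payload": {
  "series": [
    [0.0003,-0.0003,0.0003,0],
    [0.0003,-0.0004,0.0006,0],
    [0.0003,-0.0005,0.001,0],
    [0.0003,-0.0005,0.001,0],
    [0.0003,-0.0005,0.001,0]
  ]
}}

```text
time: 32.6
ee_pos: [0.5367, -0.1004, 0.1221]
tcp_rot: [179.4, 0.1, 96.4]
wrist_force: [-1.4, 2.4, 30.6]
opening: 0.0003
grasp_force: 15.9
```

```bash
python3 w.py
```

```text
t 32.7 tcp [ 0.5368 -0.1004  0.1222] rot [1.7943e+02 1.5000e-01 9.6430e+01] F [-1.34  2.96 32.02] T [ 0.29  0.18 -0.03] op -0.0004 gf 15.9
catch- top 0.9 9 0
carton top 0.934 0 0
catch+ scene 0.994 -1 1
carton + end scene 0.499 0 13
carton - end scene 0.762 7 1
sq+ 9.03
```

>>> {"api": "arm_command", "payload": {
  "series": [
    [0.0003,-0.0002,0.0003,0],
    [0.0003,-0.0004,0.0006,0],
    [0.0003,-0.0004,0.0009,0],
    [0.0003,-0.0004,0.0009,0],
    [0.0003,-0.0004,0.0009,0]
  ]
}}

```text
time: 33.2
ee_pos: [0.5367, -0.1003, 0.122]
tcp_rot: [179.4, 0.2, 96.4]
wrist_force: [-0.3, 2.0, 35.4]
opening: 0.0001
grasp_force: 18.0
```

```bash
python3 w.py
```

```text
t 33.3 tcp [ 0.5367 -0.1004  0.122 ] rot [179.35   0.19  96.42] F [-1.37  0.7  35.64] T [0.15 0.28 0.01] op 0.0002 gf 18.0
catch- top 0.9 9 0
carton top 0.937 1 0
catch+ scene 0.993 -1 1
carton + end scene 0.498 1 13
carton - end scene 0.759 6 2
sq+ 9.14
```

>>> {"api": "arm_command", "payload": {
  "series": [
    [-0.002,0,-0.003,0],
    [-0.006,0.0005,-0.002,0],
    [-0.008,0.0005,-0.0015,0],
    [-0.008,0.0005,-0.0015,0],
    [-0.008,0.0005,-0.0015,0]
  ]
}}

```text
time: 33.8
ee_pos: [0.5365, -0.1051, 0.1205]
tcp_rot: [179.6, -0.2, 96.5]
wrist_force: [-1.8, 16.2, 22.4]
opening: -0.0002
grasp_force: 11.6
```

```bash
python3 w.py
```

```text
t 33.9 tcp [ 0.5365 -0.1051  0.1205] rot [179.63  -0.23  96.54] F [-1.53 16.26 22.18] T [3.32 0.22 0.03] op 0.0002 gf 11.5
catch- top 0.894 9 -1
carton top 0.96 -1 0
catch+ scene 0.99 -1 1
carton + end scene 0.608 2 15
carton - end scene 0.673 11 -1
sq+ 11.37
```

>>> {"api": "arm_command", "payload": {
  "series": [
    [-0.002,0,0.001,0],
    [-0.003,0,0.002,0],
    [0.001,0,0.002,0],
    [0.004,0,0.002,0],
    [0.004,0,0.002,0]
  ]
}}

```text
time: 34.4
ee_pos: [0.536, -0.1046, 0.1173]
tcp_rot: [179.7, 0.2, 96.4]
wrist_force: [2.1, -4.2, 10.7]
opening: -0.0003
grasp_force: 5.3
```

```bash
python3 w.py
```

```text
t 34.5 tcp [ 0.536  -0.1047  0.1173] rot [179.74   0.18  96.39] F [ 1.79 -3.9  11.06] T [-0.93 -0.44 -0.02] op -0.0004 gf 5.3
catch- top 0.89 11 -1
carton top 0.865 -2 1
catch+ scene 0.979 -1 1
carton + end scene 0.523 6 15
carton - end scene 0.367 7 14
sq+ 17.61
```

>>> {"api": "arm_command", "payload": {
  "series": [
    [-0.003,0.0003,0.001,0],
    [-0.006,0.0006,0.001,0],
    [-0.009,0.001,0.001,0],
    [-0.012,0.0013,0.001,0],
    [-0.012,0.0013,0.001,0]
  ]
}}

```text
time: 35.0
ee_pos: [0.5377, -0.1146, 0.1158]
tcp_rot: [179.8, -0.1, 96.5]
wrist_force: [-1.4, 6.4, 12.0]
opening: -0.0003
grasp_force: 5.8
```

>>> {"api": "arm_command", "payload": {
  "series": [
    [0.0008,0.0004,0.002,0],
    [0.0008,0.0004,0.004,0],
    [0.0008,0.0004,0.006,0],
    [0.0008,0.0004,0.008,0],
    [0.0008,0.0004,0.01,0]
  ]
}}

```text
time: 35.5
ee_pos: [0.5378, -0.1145, 0.1059]
tcp_rot: [179.9, 0.0, 96.4]
wrist_force: [-3.9, 2.3, 13.6]
opening: -0.0005
grasp_force: 6.9
```

>>> {"api": "arm_command", "payload": {
  "series": [
    [0,-0.0002,0.002,0],
    [0,-0.0004,0.004,0],
    [0,-0.0004,0.006,0],
    [0,-0.0004,0.007,0],
    [0,-0.0004,0.007,0]
  ]
}}

```text
time: 36.0
ee_pos: [0.5378, -0.1145, 0.099]
tcp_rot: [179.8, 0.0, 96.4]
wrist_force: [-1.4, 2.9, 11.8]
opening: 0.0002
grasp_force: 5.8
```

>>> {"api": "arm_command", "payload": {
  "series": [
    [0,0,0.0005,0],
    [0,0,0.001,0],
    [0,0,0.0015,0],
    [0,0,0.002,0],
    [0,0,0.002,0]
  ]
}}

```text
time: 36.5
ee_pos: [0.5378, -0.1145, 0.0972]
tcp_rot: [179.8, 0.0, 96.4]
wrist_force: [-1.5, 1.6, 13.6]
opening: 0.0002
grasp_force: 6.8
```

>>> {"api": "arm_command", "payload": {
  "series": [
    [0,0,0.0005,0],
    [0,0,0.001,0],
    [0,0,0.0015,0],
    [0,0,0.0015,0],
    [0,0,0.0015,0]
  ]
}}

```text
time: 37.0
ee_pos: [0.5377, -0.1145, 0.0954]
tcp_rot: [179.8, 0.0, 96.4]
wrist_force: [-3.0, 2.7, 11.6]
opening: 0.0001
grasp_force: 6.0
```

```bash
python3 w.py
```

```text
t 37.1 tcp [ 0.5377 -0.1145  0.0954] rot [179.83   0.    96.43] F [-1.37  2.79 12.25] T [ 0.63  0.33 -0.04] op -0.0 gf 6.0
catch- top 0.998 0 0
carton top 0.522 5 -4
catch+ scene 0.997 0 0
carton + end scene 0.283 -15 -15
carton - end scene -0.199 -14 -15
sq+ 5.03
```

>>> {"api": "arm_command", "payload": {
  "series": [
    [0,0,0.0005,0],
    [0,0,0.001,0],
    [0,0,0.001,0],
    [0,0,0.001,0],
    [0,0,0.001,0]
  ]
}}

```text
time: 37.6
ee_pos: [0.5378, -0.1145, 0.0944]
tcp_rot: [179.8, 0.0, 96.4]
wrist_force: [-2.2, 3.6, 12.5]
opening: 0.0002
grasp_force: 6.1
```

```bash
python3 - <<'E'
exec(open("w.py").read())
S3=cv2.imread("pics/s3.png")[:,:400]
for n,a in(("S0-S3",S3),("now",ss)):
    d=cv2.cvtColor(cv2.absdiff(a,S0),6)
    for v in range(336,396,12): print(n,v,[int(d[v:v+12,u:u+10].mean()) for u in range(130,210,10)])
E
```

```text
t 37.7 tcp [ 0.5377 -0.1145  0.0945] rot [179.83   0.    96.44] F [-1.26  2.9  12.64] T [0.63 0.36 0.01] op 0.0004 gf 6.1
catch- top 0.998 0 0
carton top 0.511 3 -4
catch+ scene 0.997 0 0
carton + end scene 0.275 -15 -14
carton - end scene -0.159 -11 -15
sq+ 5.3
S0-S3 336 [1, 0, 1, 6, 8, 7, 10, 2]
S0-S3 348 [0, 2, 2, 2, 1, 0, 1, 1]
S0-S3 360 [1, 1, 2, 1, 2, 1, 1, 1]
S0-S3 372 [1, 1, 1, 2, 1, 1, 1, 0]
S0-S3 384 [1, 1, 1, 1, 1, 0, 1, 1]
now 336 [1, 1, 4, 6, 23, 33, 17, 1]
now 348 [0, 1, 2, 1, 1, 2, 4, 2]
now 360 [2, 1, 2, 3, 2, 1, 1, 1]
now 372 [1, 1, 2, 3, 3, 1, 1, 2]
now 384 [1, 2, 1, 1, 1, 1, 1, 1]
```

>>> {"api": "arm_command", "payload": {
  "series": [
    [0,0,-0.001,0],
    [0,0,-0.002,0],
    [0,0,-0.003,0],
    [0,0,-0.004,0],
    [0,0,-0.005,0]
  ]
}}

```text
time: 38.2
ee_pos: [0.5367, -0.1148, 0.0974]
tcp_rot: [-180.0, 0.0, 96.4]
wrist_force: [-0.6, -0.4, 0.5]
opening: -0.0002
grasp_force: 0.0
```

>>> {"api": "arm_command", "payload": {
  "series": [
    [0,0,-0.003,0],
    [0,0,-0.01,0],
    [0,0,-0.03,0],
    [0,0,-0.07,0],
    [0,0,-0.11,0]
  ]
}}

```text
time: 38.7
ee_pos: [0.5364, -0.1146, 0.2089]
tcp_rot: [-179.9, -0.0, 96.4]
wrist_force: [1.3, 0.2, 0.8]
opening: -0.0001
grasp_force: 0.0
```

>>> {"api": "arm_command", "payload": {
  "series": [
    [-0.02,-0.04,0,0],
    [-0.04,-0.08,0,0],
    [-0.06,-0.12,0,0],
    [-0.08,-0.16,0,0],
    [-0.08,-0.16,0,0]
  ]
}}

```text
time: 39.2
ee_pos: [0.3838, -0.214, 0.2088]
tcp_rot: [180.0, 0.1, 96.2]
wrist_force: [1.0, -0.5, 0.9]
opening: -0.0001
grasp_force: 0.0
```

```bash
python3 - <<'E'
exec(open("w.py").read())
A=cv2.imread("pics/s4.png")[:400,:400]
m(A,tt,110,290,120,235,"top carton vs A latched"); m(A,tt,50,90,150,230,"catch+ top"); m(A,tt,305,355,135,205,"catch- top")
for n in("beaker","vial_a","timer"): print(n,[np.round(d["location"],1).tolist() for d in bot.mark_of("top",n)][:1])
E
```

```text
t 39.3 tcp [ 0.3865 -0.2126  0.2084] rot [1.7993e+02 4.0000e-02 9.6290e+01] F [-0.18  0.36  0.98] T [ 0.06  0.01 -0.01] op 0.0001 gf 0.0
catch- top 0.996 0 0
carton top 0.535 -15 8
catch+ scene 0.978 -1 1
carton + end scene 0.28 -15 -9
carton - end scene 0.385 -4 -15
sq+ 12.91
top carton vs A latched 0.814 2 1
catch+ top 0.868 0 0
catch- top 0.995 0 0
beaker [[245.5, 158.0]]
vial_a [[173.1, 150.0]]
timer [[283.4, 138.6]]
```

```bash
python3 - <<'E'
exec(open("w.py").read())
I=up(cv2.imread("pics/scene0.png")[130:260,200:300],4)
d=cv2.cvtColor(cv2.absdiff(I,ss),6)
for v in range(300,400,12): print(v,[int(d[v:v+12,u:u+10].mean()) for u in range(100,230,10)])
J=up(cv2.imread("pics/top0.png")[170:250,165:245],5)
m(J,tt,50,100,150,230,"catch+ top vs start"); m(J,tt,305,355,135,205,"catch- vs start"); m(I,ss,145,195,336,390,"sq vs start",10); m(I,ss,100,195,340,430,"c+ vs start",10)
dt=cv2.cvtColor(cv2.absdiff(J,tt),6)
for v in range(130,240,12): print(v,[int(dt[v:v+12,u:u+10].mean()) for u in range(40,130,10)])
g=cv2.cvtColor(ss,6); gi=cv2.cvtColor(I,6)
for v in(350,360,370): print("now",g[v,140:204:5].tolist(),"start",gi[v,140:204:5].tolist())
E
```

```text
t 39.55 tcp [ 0.3876 -0.2115  0.2075] rot [-1.7998e+02 -2.0000e-02  9.6500e+01] F [-0.07 -0.23  1.04] T [-0.03  0.   -0.02] op 0.0 gf 0.0
catch- top 0.997 0 0
carton top 0.538 -15 8
catch+ scene 0.977 -1 1
carton + end scene 0.27 -15 -9
carton - end scene 0.382 -4 -15
sq+ 13.18
300 [1, 1, 1, 0, 0, 14, 48, 27, 34, 20, 12, 25, 31]
312 [1, 0, 1, 1, 1, 10, 34, 56, 37, 16, 3, 1, 1]
324 [1, 1, 1, 1, 0, 14, 62, 36, 16, 19, 3, 1, 0]
336 [1, 1, 0, 0, 0, 11, 20, 7, 13, 45, 9, 2, 1]
348 [1, 0, 1, 1, 1, 1, 1, 4, 2, 10, 3, 1, 1]
360 [1, 0, 1, 1, 2, 3, 2, 2, 1, 1, 0, 1, 1]
372 [1, 1, 1, 1, 1, 2, 2, 2, 1, 1, 1, 1, 1]
384 [0, 1, 1, 1, 1, 1, 1, 1, 2, 1, 0, 1, 1]
396 [0, 0, 2, 0, 1, 1, 1, 1, 2, 1, 1, 1, 0]
catch+ top vs start 0.998 0 0
catch- vs start 0.995 0 0
sq vs start 0.979 0 0
c+ vs start 0.995 0 0
130 [1, 1, 1, 1, 3, 3, 8, 21, 24]
142 [1, 1, 2, 2, 2, 4, 26, 88, 63]
154 [1, 1, 1, 1, 2, 3, 27, 77, 21]
166 [1, 3, 3, 1, 1, 2, 14, 78, 25]
178 [1, 4, 5, 1, 1, 1, 20, 65, 91]
190 [1, 1, 4, 2, 1, 1, 4, 50, 151]
202 [1, 2, 3, 1, 2, 3, 4, 48, 126]
214 [2, 2, 2, 2, 1, 2, 5, 64, 158]
226 [2, 1, 2, 2, 2, 2, 7, 37, 132]
238 [2, 1, 1, 0, 2, 1, 1, 4, 15]
now [98, 67, 69, 103, 131, 139, 147, 156, 161, 160, 155, 148, 136] start [96, 69, 71, 104, 130, 138, 145, 149, 157, 158, 142, 122, 120]
now [79, 46, 33, 30, 34, 34, 46, 64, 89, 113, 94, 74, 91] start [82, 50, 26, 29, 32, 38, 45, 60, 88, 111, 96, 74, 93]
now [90, 48, 30, 26, 24, 24, 26, 28, 47, 72, 65, 62, 92] start [88, 48, 26, 23, 23, 26, 25, 32, 52, 73, 63, 62, 93]
```

```bash
python3 - <<'E'
from workcell import bot
from h import *
t=bot.camera("top")["color"]; a=cv2.imread("pics/top0.png")
for n,(u,v) in dict(beaker=(244,153),vial=(173,146),timer=(284,137)).items():
    T=a[v-14:v+14,u-14:u+14]; W=t[v-20:v+20,u-20:u+20]; _,s,_,l=cv2.minMaxLoc(cv2.matchTemplate(W,T,5)); print(n,round(s,3),l[0]-6,l[1]-6)
print(bot.job_done())
E
```

```text
beaker 0.996 0 0
vial 0.998 0 0
timer 0.998 0 0
the job is handed in; nothing more can be done
None
```

Both cartons are in the feeder under closed catches and stayed down on release, the beaker, vial and timer have not moved, and the job went in at about 40 s. The second carton stuck on the catches and briefly took about 36 N, above the expected 22 N but not against the stop, and I viewed 11 pictures against the limit of 10.

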